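# Mark the stand, draw out the tall sherd and show it to the lamp

## Robot

A 6-joint arm with a two-finger parallel gripper is mounted at the origin on the work surface. World frame = base frame: x ahead of the robot, y to its left, z up, the work surface at z = 0. Lengths are in m, angles in rad, forces in N, time in s.
With the tool pointing down it reaches from about 0.375 to 0.9 m from the base axis. Payload 3.1 kg.
Tool frame: the origin (TCP) lies between the finger pads; the fingertips stand 8 mm ahead of it and the grasp point (between the pads) lies 11 mm behind it (manip.tip_extent is the distance from the TCP to the fingertips, in m); z points along the fingers, x is the direction in which the jaws open and shut, and the axes are right-handed (so a half turn about z gives the same grasp; the last joint's range is limited). The gripper opens to 85 mm and grips with 20 to 120 N. Pads are 22 mm wide; open, the fingers measure 114 mm over their backs; the gripper's body (76 mm by 85 mm) begins 54 mm behind the grasp point. The pads swing forward as they close: fully open they stand 13 mm farther back than shut.
Start: joints at [1.026, 0.527, 1.433, -0, 1.181, -0.178], TCP at [0.224, 0.583, 0.205] pointing down, gripper open.
Joint ranges: [-3.08, 3.08], [-0.75, 2.2], [0.22, 2.44], [-1.43, 4.57], [0, 2.65], [-2.85, 2.85]. Speed limits (rad/s): [2.79, 2.79, 3.14, 3.14, 3.14, 3.14].

## Interface

Orientations are given as a unit quaternion [x, y, z, w].
In Python, from station import manip gives the robot as it stands.
- The arm moves only by the tool move_arm, never from a script. Its argument "deltas" is a list that holds one entry, the list of rows, each a list of 4 numbers: the shift along the tool's x, y, z in m, then the turn about the tool's z in degrees. A call has 1 to 20 rows; each row is the pose to reach, as a shift and turn from the pose measured when the call began, along the tool's axes at that moment; what a row does not reach only later rows make up. A row lasts 1/12 s, in which the tool goes at most 41.7 mm and 7.16 degrees, less where a joint would pass 70% of its speed; a pose out of reach is approached as far as the arm can. A call with a gripper value outside its range is refused whole. "gripper" is the opening, from 0 (shut) to 1 (fully open), set as the call begins (left out, the last holds). The fingers move at their own pace and stop on an object; "squeeze" is the grip in N (left out, the last holds). Time passes only in rows, so rows that repeat a pose let the fingers close. It gives the time, the measured TCP pose, the force and the opening at its end, in the units of the state.
- manip.sense(): the state, without advancing time (a new reading comes with each control period).
- manip.snapshot(name): name is "side" or "top"; returns a dict with "img" (400x640x3 uint8, red, green, blue), "vertical_fov" (degrees; the focal length in pixels is half the picture's height over the tangent of half this angle, whatever the lens; pixels are square), "cx", "cy" (the principal point, pixels), "origin" and "orientation" of the camera in the world. Camera axes: x right, y down, z forward; pixel columns grow to the right and rows downward; lengths in m; the calibration is good to about 2 mm. A picture is of the moment at which its call begins. There is no depth.
- manip.sign_off(): hands the job in, once; it reports no verdict.
The state is a dict: "t": time; "q": joint angles; "qd": joint speeds; "tau": joint torques, N m; "tcp_pos": TCP position; "tool_rot": TCP orientation; "force": force on the tool from outside, world axes, zero at the start; "ft_torque": the same for the moment, N m; "finger_gap": opening from 0.0 (shut) to 1.0 (fully open).
Only numpy, scipy, OpenCV 4.12 (cv2) and the standard library are available. Lean on these libraries where they do the work, as an engineer would, in place of code of your own. Each camera call takes 0.05 s, during which the arm holds its last target.

## Task

Push the marker pin fully home into the hole of the wooden stand that holds the tallest pottery sherd, then draw that sherd out of its slot and hold it still about 15 cm above the middle of the grey board, leaned back about halfway between upright and lying, with its outer (bulging) face turned up and towards the lamp and its broken top edge still the higher one. Finish while holding it there in the gripper: do not put it down or let it go, and leave the pin in its hole and everything else as it is.

Things in the scene. Friction and masses are not known exactly. Their poses are not given: they have to be found in the camera images.
- sherd_a_center (a point): centre of the tallest sherd: curved terracotta plate 9 mm thick, 61 wide, 85 tall, 0.1 kg, on edge in its stand's slot, 57 mm showing. Middle strip 30 mm wide, full height; side strips bent back 12 degrees (80 mm tall at +y, 72 at -y). x: out of the bulging outer face (away from the robot at the start; two low ridges 38 and 48 mm above the foot); y: width; z: up to the broken top edge. Pinch near the top along x
- stand_a_hole (a point): centre of the mouth of the pin hole in the tallest sherd's stand: round, 9.5 mm wide, 28 mm deep, straight down. The stand is a fixed wooden block, 140 mm (its x) by 80 mm, 40 mm high. Three like stands are in a row about 135 mm apart, in any order, turned a little; axes are the stand's, z up
- stand_a_slot (a point): centre of the mouth of the slot that holds the tallest sherd: 16 mm (x) by 65.5 mm (y), 28 mm deep, 80 mm beyond the pin hole of the same stand as seen from the robot; axes are the stand's, z up
- pin_tip (a point): tip (lower end) of the marker pin, z up along it: aluminium, shaft 8 mm thick, 30 mm long, chamfered foot; above it a grip 14 mm thick, 45 mm long (30 to 75 mm above the tip). It begins upright, 28 mm deep in a loose hole in a fixed grey block, 46 mm square, 40 mm high, between the robot and the stands. Fully home, the grip's lower end is 2 mm above the stand
- pin_grip (a point): a point in the grip of the marker pin, on its axis, 55 mm above the tip; z up along the pin
- board_top (a point): centre of the upper face of the grey board: 160 mm square, 6 mm thick, fixed, flat on the table at the robot's right
- lamp_face (a point): centre of the lamp's shade opening: a fixed desk lamp beyond the board, on the table's far side, opening 190 mm above the table and looking back towards the robot
- sherd_b_center (a point): centre of the second sherd, a bystander: curved like the first, 9 mm thick, 61 mm wide, on edge in the slot of its own stand, 28 mm of it in the slot, 56 mm tall
- sherd_c_center (a point): centre of the third sherd, a bystander: curved like the first, 9 mm thick, 61 mm wide, on edge in the slot of its own stand, 28 mm of it in the slot, 52 mm tall
- vial: small bottle, 30 mm thick, 50 mm tall, bystander; origin at its underside
- brush: brush lying at the left, bystander; origin at its underside
- flat_sherd: sherd lying flat on the table at the left, 10 mm thick and about 75 mm across, bystander; origin at its underside
- jar: jar with a white cap, 80 mm thick, 110 mm tall, at the far right, bystander; origin at its underside
- pot: dark pot, about 110 mm wide, 100 mm tall, at the far left, bystander; origin at its underside

How it is judged:
On the way, in this order (a step that is already met when the one before it is completed fails the run):
1. the marker pin is fully home in the hole of the tallest sherd's stand, that sherd still in its slot (horizontal distance between pin_tip and stand_a_hole below 0.004 m and z of pin_tip in the frame of stand_a_hole below -0.021 m and angle between pin_tip's own z axis and vertical below 0.15 rad and distance of sherd_a_center from where it was at the start of the episode below 0.012 m), for 0.2 s.
2. the tallest sherd is drawn up out of its slot, held by the gripper, the pin in its hole (horizontal distance between pin_tip and stand_a_hole below 0.004 m and z of pin_tip in the frame of stand_a_hole below -0.021 m and angle between pin_tip's own z axis and vertical below 0.15 rad and height (world z) of sherd_a_center above 0.086 m and contact force between the fingers and sherd_a above 0.5 N), for 0.2 s.
At the end, for the whole second after the job is handed in: Pin upright in the stand's hole, tip 21 mm deep or more. Gripper alone holds the sherd still: centre within 60 mm of the board's centre from above, 110-220 mm above the table; outer face 28-62 degrees from straight up, lamp at least 80 mm in front of it; top edge within 64 degrees of up (horizontal distance between pin_tip and stand_a_hole below 0.004 m and z of pin_tip in the frame of stand_a_hole below -0.021 m and angle between pin_tip's own z axis and vertical below 0.15 rad and horizontal distance between sherd_a_center and board_top below 0.06 m and height (world z) of sherd_a_center between 0.11 and 0.22 m and angle between sherd_a_center's own x axis and vertical between 0.49 and 1.08 rad and angle between sherd_a_center's own z axis and vertical below 1.12 rad and x of lamp_face in the frame of sherd_a_center above 0.08 m and contact force between the fingers and sherd_a above 0.5 N and contact force between sherd_a and board below 0.05 N and contact force between sherd_a and table below 0.05 N and linear speed of sherd_a below 0.03 m/s and angular speed of sherd_a below 0.3 rad/s); the arm keeps its last pose, push and grip.
It fails at once if one of the two other standing sherds is moved more than 20 mm (distance of any of sherd_b_center, sherd_c_center from where it was at the start of the episode above 0.02 m).
It fails at once if the vial, brush, flat sherd, jar or pot is moved more than 20 mm (distance of any of vial, brush, flat_sherd, jar, pot from where it was at the start of the episode above 0.02 m).
It also fails if it takes over 58 s, if anything falls off the work surface, if the arm or the gripper's body presses on something with over 40 N, if the wrist force passes 120 N, or if a joint passes its speed limit or range.

## Working session

There is one attempt and no reset: what is moved stays moved. The work goes in short steps, Python scripts to look and compute and a tool call to move; the robot and the scene stay as the last step left them, time stands still between calls to the robot, and variables do not carry over. Pictures are saved under pics/ and viewed, and the job is handed in when it is done.

Besides the shell and the picture viewer there is one more tool, called as a command line: name --argument value ..., lists and objects as JSON in quotes. move_arm: Moves the arm, as the interface text tells. Its arguments: {"type":"object","properties":{"deltas":{"type":"array"},"gripper":{"type":"number"},"squeeze":{"type":"number"}},"required":["deltas"]}

```bash
mkdir -p pics; ls
cat > h.py <<'E'
import numpy as np, cv2
from scipy.spatial.transform import Rotation as R
from station import manip
def snap(n,f):
    s=manip.snapshot(n); cv2.imwrite('pics/'+f+'.png',s['img'][:,:,::-1]); np.save('pics/'+f+'.npy',s,allow_pickle=True); return s
def load(f): return np.load('pics/'+f+'.npy',allow_pickle=True).item()
def ray(s,u,v):
    f=200/np.tan(np.radians(s['vertical_fov'])/2)
    d=R.from_quat(s['orientation']).apply([(u-s['cx'])/f,(v-s['cy'])/f,1]); return np.array(s['origin']),d/np.linalg.norm(d)
def onz(s,u,v,z):
    o,d=ray(s,u,v); return o+d*(z-o[2])/d[2]
def tri(s1,p1,s2,p2):
    o1,d1=ray(s1,*p1);o2,d2=ray(s2,*p2)
    A=np.stack([d1,-d2],1); t=np.linalg.lstsq(A,o2-o1,rcond=None)[0]
    a=o1+d1*t[0];b=o2+d2*t[1]; return (a+b)/2,np.linalg.norm(a-b)
def proj(s,P):
    f=200/np.tan(np.radians(s['vertical_fov'])/2)
    c=R.from_quat(s['orientation']).inv().apply(np.array(P)-s['origin']); return np.array([c[0]/c[2]*f+s['cx'],c[1]/c[2]*f+s['cy']])
E
python3 - <<'E'
from h import *
print(manip.sense())
for n in('side','top'):
    s=snap(n,n+'0'); print({k:v for k,v in s.items() if k!='img'})
E
```

```text
pics
{'t': 0.0, 'q': array([ 1.02549538e+00,  5.28457676e-01,  1.43390321e+00,  1.87858913e-05,
        1.18137668e+00, -1.78503919e-01]), 'qd': array([ 0.00027206,  0.00016493, -0.00157108,  0.00061574, -0.00068285,
        0.00076142]), 'tau': array([-3.40471024e-04, -4.42354882e+01, -1.78028101e+01, -1.92129251e-04,
        8.29021126e-03,  1.45999411e-05]), 'tcp_pos': array([0.22370832, 0.58277257, 0.2035386 ]), 'tool_rot': array([ 8.24206428e-01,  5.66288454e-01, -9.81282721e-04,  4.32807225e-04]), 'force': array([ 0.03344479, -0.34057136, -0.00970511]), 'ft_torque': array([0.01976783, 0.00703187, 0.01610293]), 'finger_gap': 0.996173830524363}
{'vertical_fov': 55.51646048331586, 'cx': 317.43107630503806, 'cy': 201.1836923663885, 'origin': array([0.2850315 , 0.85531399, 0.81094254]), 'orientation': array([-0.1576462 ,  0.87920594, -0.4409188 ,  0.08795005])}
{'vertical_fov': 51.860193868122494, 'cx': 315.3580501913911, 'cy': 193.75357677945084, 'origin': array([0.30384554, 0.05119635, 1.49499088]), 'orientation': array([-0.68419381,  0.72047134, -0.08360444,  0.07622459])}
```

View pics/side0.png

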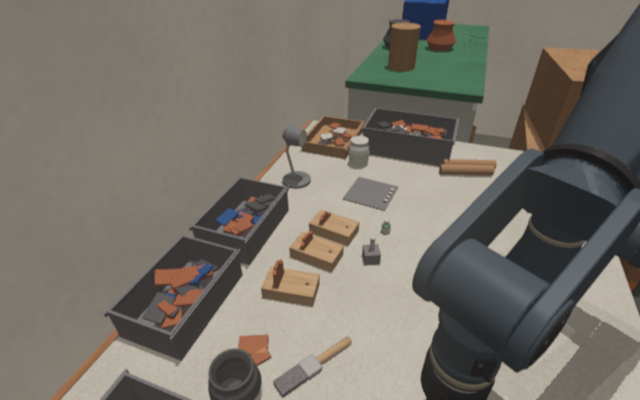

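View pics/top0.png

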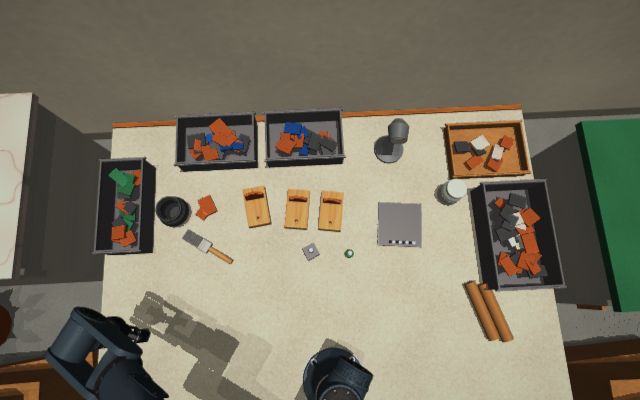

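Run:
```python
from h import *
a=load('side0')['img'][:,:,::-1]; b=load('top0')['img'][:,:,::-1]
c=cv2.resize(a[200:310,250:400],None,fx=5,fy=5,interpolation=cv2.INTER_CUBIC); cv2.imwrite('pics/s1.png',c)
c=cv2.resize(b[170:270,235:365],None,fx=6,fy=6,interpolation=cv2.INTER_CUBIC); cv2.imwrite('pics/t1.png',c)
```

```text
(no output)
```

View pics/s1.png

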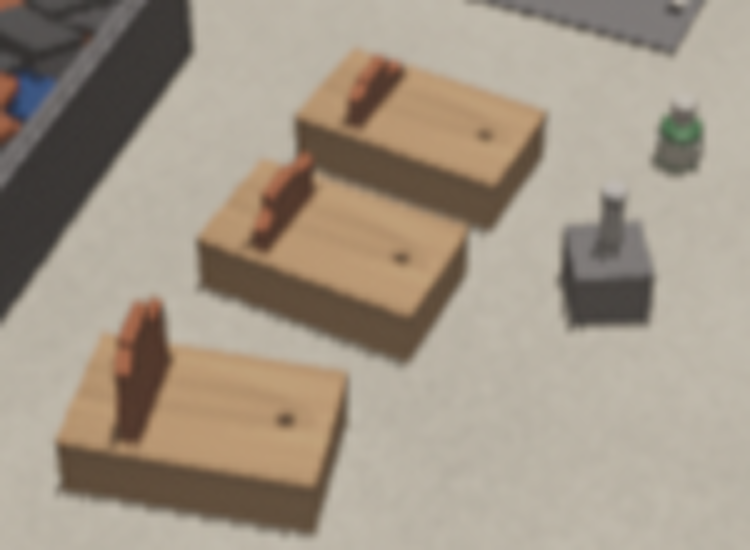

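View pics/t1.png

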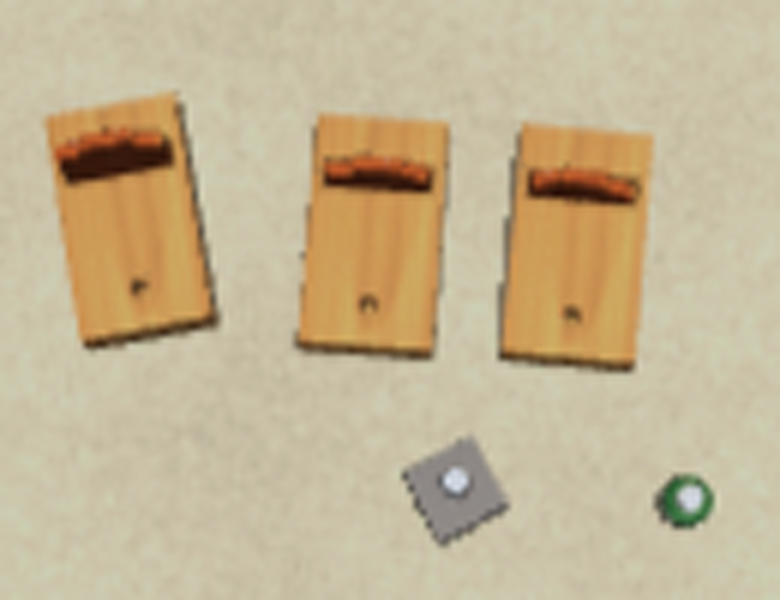

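Run:
```python
from h import *
T=load('top0');S=load('side0')
for nm,s,roi in(('top',T,(235,170,130,100)),('side',S,(250,200,150,110))):
    x,y,w,h=roi; im=s['img'][y:y+h,x:x+w]
    k=6; big=cv2.resize(im,None,fx=k,fy=k,interpolation=cv2.INTER_CUBIC)
    hsv=cv2.cvtColor(big,cv2.COLOR_RGB2HSV)
    print(nm,'hsv stand', [hsv[int((v-y+.5)*k),int((u-x+.5)*k)] for u,v in ([(257,205),(297,215)] if nm=='top' else [(290,285),(320,250),(292,298)])])
    m=((hsv[...,0]>10)&(hsv[...,0]<22)&(hsv[...,1]>110)&(hsv[...,2]>(150 if nm=='top' else 130))).astype(np.uint8)
    m=cv2.morphologyEx(m,cv2.MORPH_CLOSE,np.ones((21,21)))
    for c in cv2.findContours(m,cv2.RETR_EXTERNAL,cv2.CHAIN_APPROX_NONE)[0]:
        if cv2.contourArea(c)<3000: continue
        hull=cv2.convexHull(c); ap=cv2.approxPolyN(hull,4)[0].astype(float)
        p=(ap+.5)/k-.5+[x,y]
        P=np.array([onz(s,*q,0.04) for q in p]); e=np.linalg.norm(P-np.roll(P,-1,0),axis=1)
        print('corners',p.round(1).tolist(),'\n',P[:,:2].round(4).tolist(),'sides',e.round(4))
    cv2.imwrite(f'pics/m_{nm}.png',m*255)
```

```text
top hsv stand [array([ 18, 148, 204], dtype=uint8), array([ 17, 149, 206], dtype=uint8)]
corners [[343.2, 192.2], [340.4, 230.1], [317.8, 228.1], [321.2, 190.1]] 
 [[0.6391, -0.0745], [0.5016, -0.0551], [0.5129, 0.0251], [0.6513, 0.0049]] sides [0.1388 0.081  0.1398 0.0803]
corners [[309.4, 190.1], [306.6, 228.1], [284.1, 226.4], [287.2, 188.6]] 
 [[0.6535, 0.0479], [0.515, 0.0648], [0.5251, 0.1446], [0.6632, 0.1282]] sides [0.1395 0.0804 0.1391 0.0809]
corners [[270.2, 222.1], [247.8, 226.6], [241.9, 188.9], [263.8, 185.1]] 
 [[0.5432, 0.1934], [0.5311, 0.2738], [0.6704, 0.2929], [0.6807, 0.2133]] sides [0.0813 0.1405 0.0803 0.1389]
side hsv stand [array([ 15,  95, 187], dtype=uint8), array([ 16,  96, 184], dtype=uint8), array([15, 95, 97], dtype=uint8)]
```

View pics/m_top.png

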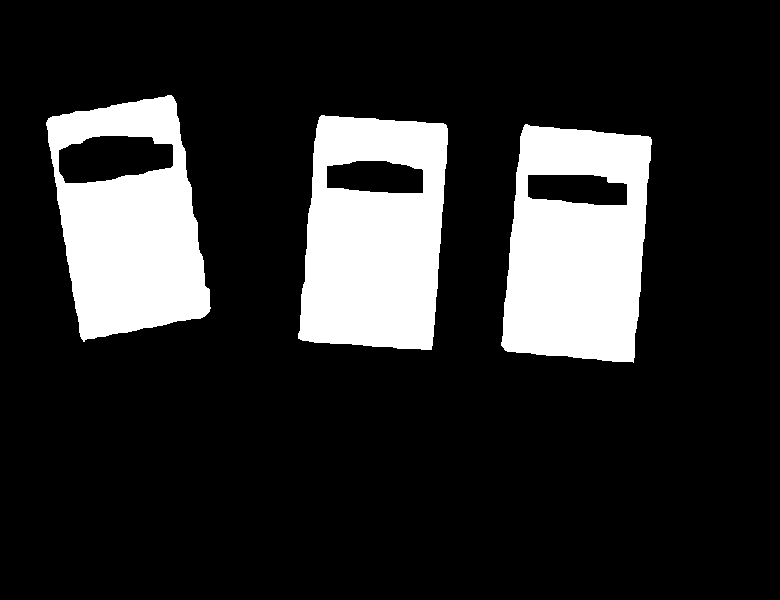

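View pics/m_side.png

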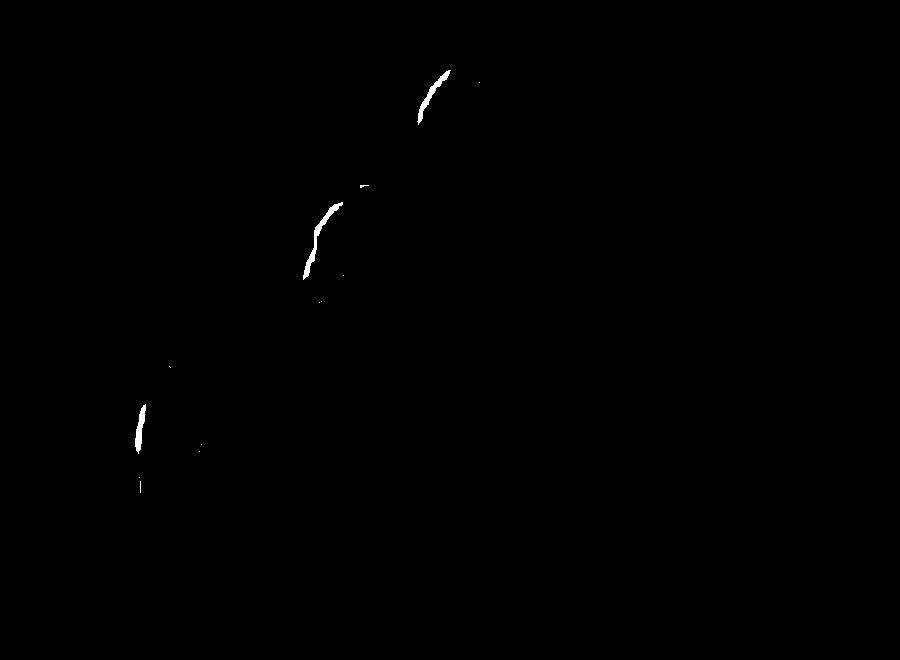

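Run:
```python
from h import *
T=load('top0');S=load('side0')
k=8
def up(s,roi):
    x,y,w,h=roi; return cv2.resize(s['img'][y:y+h,x:x+w],None,fx=k,fy=k,interpolation=cv2.INTER_CUBIC)
def px(roi,u,v): return ((u+.5)/k-.5+roi[0],(v+.5)/k-.5+roi[1])
# side corners
roi=(250,200,150,110); big=up(S,roi); hsv=cv2.cvtColor(big,cv2.COLOR_RGB2HSV)
m=((hsv[...,0]>8)&(hsv[...,0]<22)&(hsv[...,1]>75)&(hsv[...,2]>140)).astype(np.uint8)
m=cv2.morphologyEx(m,cv2.MORPH_OPEN,np.ones((9,9)))
m=cv2.morphologyEx(m,cv2.MORPH_CLOSE,np.ones((9,9)))
cv2.imwrite('pics/m_side.png',cv2.resize(m*255,None,fx=.6,fy=.6))
for c in cv2.findContours(m,cv2.RETR_EXTERNAL,cv2.CHAIN_APPROX_NONE)[0]:
    if cv2.contourArea(c)<3000: continue
    ap=cv2.approxPolyN(cv2.convexHull(c),4)[0].astype(float)
    P=np.array([onz(S,*px(roi,*q),0.04) for q in ap]); e=np.linalg.norm(P-np.roll(P,-1,0),axis=1)
    print('side',P[:,:2].round(4).tolist(),e.round(4))
# holes
for nm,s,cs in (('top',T,[(258,217.5),(296,220),(330,222)]),('side',S,[(307,284),(330.5,251.5),(347,226.5)])):
    for u,v in cs:
        r=(int(u)-6,int(v)-6,13,13); b=up(s,r); g=cv2.cvtColor(b,cv2.COLOR_RGB2GRAY).astype(float)
        med=np.median(g); w=np.clip(med*0.85-g,0,None)
        w[:8]=0;w[-8:]=0
        yy,xx=np.mgrid[:g.shape[0],:g.shape[1]]
        c=px(r,(w*xx).sum()/w.sum(),(w*yy).sum()/w.sum())
        print(nm,'hole',np.round(c,2),onz(s,*c,0.04).round(4), med,g.min())
# pin
cv2.imwrite('pics/pin_t.png',np.hstack([up(T,(298,236,30,30)),cv2.resize(up(S,(355,230,30,40)),(240,240))])[:,:,::-1])
cv2.imwrite('pics/pin_s.png',cv2.resize(up(S,(355,230,30,40)),None,fx=1.8,fy=1.8)[:,:,::-1])
```

```text
side [[0.5417, 0.1976], [0.5319, 0.2737], [0.6701, 0.2941], [0.6867, 0.1775]] [0.0768 0.1397 0.1178 0.1464]
side [[0.5145, 0.0636], [0.5253, 0.1451], [0.6634, 0.1286], [0.653, 0.0325]] [0.0822 0.1391 0.0967 0.142 ]
side [[0.5011, -0.0522], [0.5131, 0.0259], [0.6518, 0.0043], [0.639, -0.075]] [0.079  0.1404 0.0803 0.1397]
top hole [257.49 217.29] [0.5629 0.2385 0.04  ] 162.0 60.0
top hole [295.8  219.96] [0.5462 0.1019 0.04  ] 163.0 77.0
top hole [329.9 221.8] [ 0.5333 -0.0195  0.04  ] 164.0 71.0
side hole [306.66 283.52] [0.5625 0.2381 0.04  ] 158.0 86.0
side hole [330.   251.28] [0.5447 0.1028 0.04  ] 158.0 97.0
side hole [348.42 227.82] [ 0.5251 -0.0146  0.04  ] 159.0 81.0
```

View pics/pin_t.png

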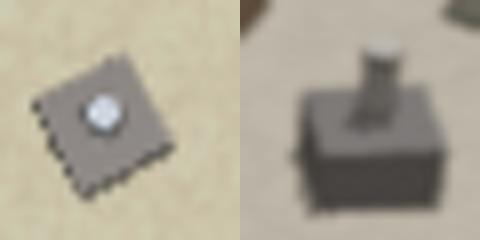

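View pics/pin_s.png

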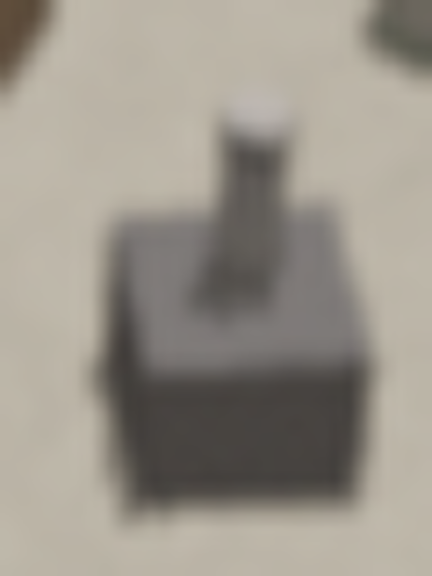

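View pics/m_side.png

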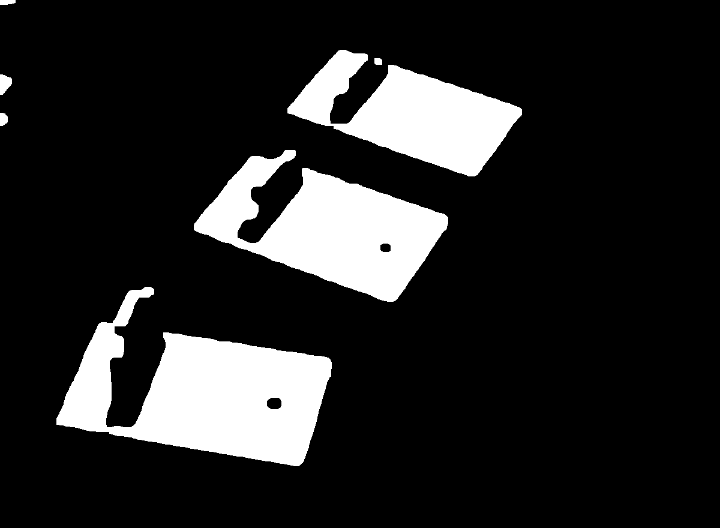

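Run:
```python
from h import *
T=load('top0');S=load('side0')
k=8
def up(s,roi):
    x,y,w,h=roi; return cv2.resize(s['img'][y:y+h,x:x+w],None,fx=k,fy=k,interpolation=cv2.INTER_CUBIC)
def px(roi,u,v): return np.array([(u+.5)/k-.5+roi[0],(v+.5)/k-.5+roi[1]])
def blob(s,roi,th):
    g=cv2.cvtColor(up(s,roi),cv2.COLOR_RGB2GRAY); m=(g>th).astype(np.uint8)
    n,l,st,c=cv2.connectedComponentsWithStats(m); 
    h,w=g.shape; best=min(range(1,n),key=lambda i:(st[i,4]<60)*1e6+np.hypot(*(c[i]-[w/2,h/2])))
    print('area px',st[best,2:]/k); return px(roi,*c[best])
rt=(304,244,14,14); gt=cv2.cvtColor(up(T,rt),cv2.COLOR_RGB2GRAY); print(gt.max(),np.median(gt))
a=blob(T,rt,175)
rs=(367,236,12,8); gs=cv2.cvtColor(up(S,rs),cv2.COLOR_RGB2GRAY); print(gs[::8,::8])
b=blob(S,rs,170)
b2=px((355,230,30,40),259/432*240,(118/576)*320)
print(a,b,b2)
print('pin top',tri(T,a,S,b2), onz(T,*a,.087),onz(S,*b2,.087))
# block top corners from view
r=(298,236,30,30); g=up(T,r); hsv=cv2.cvtColor(g,cv2.COLOR_RGB2HSV)
m=((hsv[...,1]<50)).astype(np.uint8); c=max(cv2.findContours(m,0,1)[0],key=cv2.contourArea); rc=cv2.minAreaRect(c)
ctr=px(r,*rc[0]); print('block',rc,onz(T,*ctr,.04))
# board
r=(370,195,60,60); hsv=cv2.cvtColor(up(T,r),cv2.COLOR_RGB2HSV); m=(hsv[...,1]<50).astype(np.uint8); m=cv2.morphologyEx(m,cv2.MORPH_CLOSE,np.ones((41,41)))
c=max(cv2.findContours(m,0,1)[0],key=cv2.contourArea); ap=cv2.approxPolyN(cv2.convexHull(c),4)[0]
P=np.array([onz(T,*px(r,*q),.006) for q in ap]); print('board',P.round(3).tolist(),P.mean(0),np.linalg.norm(P-np.roll(P,-1,0),axis=1))
# lamp: shade opening approx
cv2.imwrite('pics/l.png',np.hstack([cv2.resize(up(T,(365,110,50,60)),(400,480)),cv2.resize(up(S,(270,115,50,80)),(400,480))])[:,:,::-1])
cv2.imwrite('pics/sh.png',np.hstack([cv2.resize(up(T,(240,184,32,24)),(400,300)),cv2.resize(up(S,(265,255,30,36)),(400,480))[:300]])[:,:,::-1])
```

```text
228 138.0
area px [ 3.75   3.75  82.375]
[[181 182 182 181 181 183 183 182 179 179 180 181]
 [181 182 181 178 180 183 184 183 180 178 180 182]
 [182 183 180 168 167 177 181 179 173 174 180 181]
 [184 185 182 155 137 147 157 157 157 170 180 180]
 [184 186 183 148 108 102 112 119 141 170 180 181]
 [183 184 182 149 101  81  81  95 138 173 182 182]
 [183 184 181 150 104  85  83  98 144 176 182 182]
 [179 180 177 144 102  91  91 105 146 171 173 175]]
area px [ 12.   8. 461.]
[310.53632398 249.47904021] [372.60307077 238.68322939] [372.54861111 237.75694444]
pin top (array([0.43433558, 0.05440117, 0.08500074]), np.float64(3.642561787954889e-05)) [0.43416873 0.05439847 0.087     ] [0.43390606 0.05660691 0.087     ]
block ((119.5, 119.5), (239.0, 239.0), 90.0) [0.43459167 0.04778344 0.04      ]
board [[0.622, -0.397, 0.006], [0.402, -0.372, 0.006], [0.413, -0.156, 0.006], [0.633, -0.174, 0.006]] [ 0.51742152 -0.2748882   0.006     ] [0.22138699 0.21551744 0.22090048 0.22276488]
```

View pics/l.png

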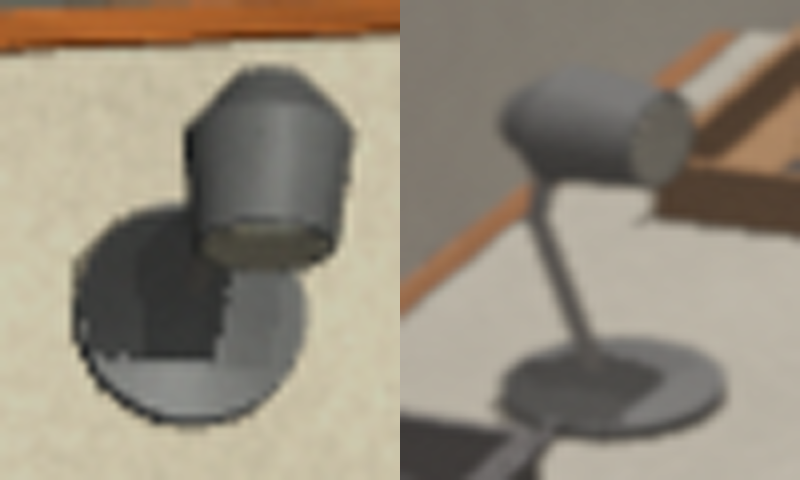

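View pics/sh.png

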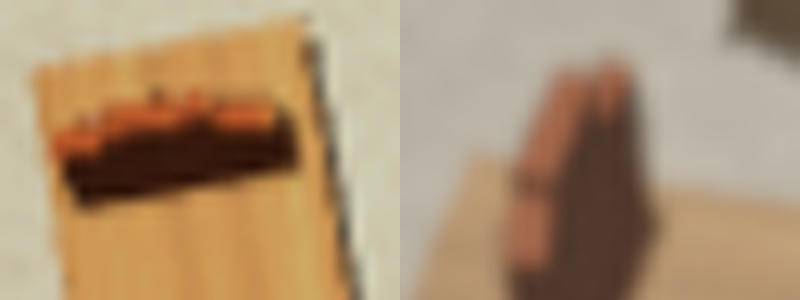

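```bash
cat >> h.py <<'E'
def go(P,yaw=None):
    st=manip.sense(); Rt=R.from_quat(st['tool_rot']); M=Rt.as_matrix()
    d=M.T@(np.array(P)-st['tcp_pos']); cy=np.degrees(np.arctan2(M[1,0],M[0,0]))
    print('t',round(st['t'],2),'tcp',st['tcp_pos'].round(4),'yaw',cy.round(2),'tilt',np.degrees(np.arccos(-M[2,2])).round(2),'F',st['force'].round(2),'gap',round(st['finger_gap'],3))
    print('delta m',d.round(4),'turn',None if yaw is None else round(cy-yaw,2))
E
python3 - <<'E'
from h import *
T=load('top0');S=load('side0')
go([0.4343,0.0544,0.13],8)
k=8
r=(370,195,60,60);im=cv2.resize(T['img'][195:255,370:430],None,fx=k,fy=k,interpolation=cv2.INTER_CUBIC)
hsv=cv2.cvtColor(im,cv2.COLOR_RGB2HSV); print(hsv[240,240],hsv[5,5])
m=((hsv[...,2]<160)&(hsv[...,2]>90)&(hsv[...,1]<40)).astype(np.uint8); m=cv2.morphologyEx(m,cv2.MORPH_CLOSE,np.ones((41,41)));m=cv2.morphologyEx(m,cv2.MORPH_OPEN,np.ones((21,21)))
c=max(cv2.findContours(m,0,1)[0],key=cv2.contourArea); ap=cv2.approxPolyN(cv2.convexHull(c),4)[0]
P=np.array([onz(T,*((q+.5)/k-.5+[370,195]),.006) for q in ap]); print('board',P.round(3).tolist(),P.mean(0),np.linalg.norm(P-np.roll(P,-1,0),axis=1))
print('lamp',tri(T,(398.7,140.6),S,(302.75,137.2)))
E
```

```text
t 0.1 tcp [0.2238 0.5828 0.2037] yaw 68.98 tilt 0.11 F [ 0.06  0.08 -0.3 ] gap 0.998
delta m [-0.4176  0.3861  0.0743] turn 60.98
[ 11  15 133] [ 24  42 205]
board [[0.59, -0.362, 0.006], [0.429, -0.344, 0.006], [0.445, -0.185, 0.006], [0.606, -0.202, 0.006]] [ 0.51758521 -0.27324381  0.006     ] [0.16201218 0.16027248 0.16222666 0.16142543]
lamp (array([ 0.77291622, -0.25890565,  0.19227762]), np.float64(0.0017115009609106017))
```

move_arm --deltas '[[[-0.4176,0.3861,0.03,61],[-0.4176,0.3861,0.03,61],[-0.4176,0.3861,0.03,61],[-0.4176,0.3861,0.03,61],[-0.4176,0.3861,0.03,61],[-0.4176,0.3861,0.03,61],[-0.4176,0.3861,0.03,61],[-0.4176,0.3861,0.03,61],[-0.4176,0.3861,0.03,61],[-0.4176,0.3861,0.03,61],[-0.4176,0.3861,0.03,61],[-0.4176,0.3861,0.03,61],[-0.4176,0.3861,0.03,61],[-0.4176,0.3861,0.03,61],[-0.4176,0.3861,0.0543,61],[-0.4176,0.3861,0.0743,61],[-0.4176,0.3861,0.0743,61],[-0.4176,0.3861,0.0743,61]]]' --gripper 0.7 --squeeze 60

```text
t: 1.6
tcp_pos: [0.4332, 0.0544, 0.1293]
tool_rot: [0.998, 0.069, -0.002, 0.0]
force: [0.1, 0.5, 1.0]
finger_gap: 0.699
```

Run:
```python
from h import *
go([0.4343,0.0544,0.056],8)
s=snap('side','side1'); t=snap('top','top1')
cv2.imwrite('pics/v1.png',np.hstack([cv2.resize(s['img'][170:290,320:440],(400,400)),cv2.resize(t['img'][200:300,260:360],(400,400))])[:,:,::-1])
```

```text
t 1.6 tcp [0.4332 0.0544 0.1293] yaw 7.96 tilt 0.27 F [0.07 0.49 1.  ] gap 0.699
delta m [0.0014 0.0001 0.0733] turn -0.04
```

View pics/v1.png

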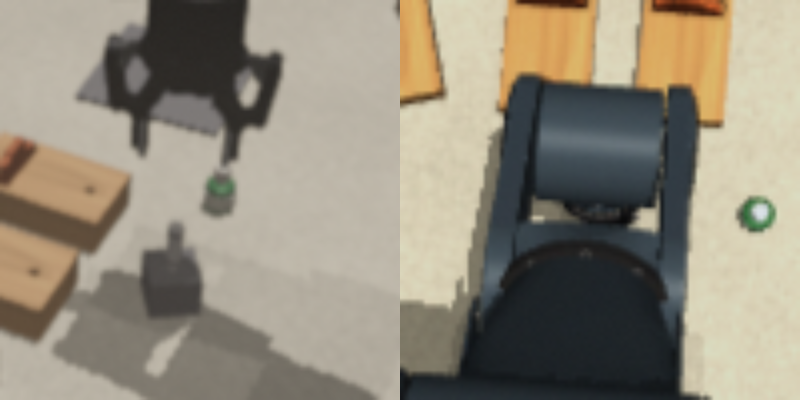

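move_arm --deltas '[[[0.001,0,0.04,0],[0.001,0,0.073,0],[0.001,0,0.073,0],[0.001,0,0.073,0]]]'

```text
t: 2.03
tcp_pos: [0.4349, 0.0552, 0.0573]
tool_rot: [0.998, 0.07, -0.002, 0.001]
force: [0.3, 0.2, 0.6]
finger_gap: 0.701
```

move_arm --deltas '[[[0,0,0,0],[0,0,0,0],[0,0,0,0],[0,0,0,0],[0,0,0,0],[0,0,0,0],[0,0,0,0],[0,0,0,0]]]' --gripper 0

```text
t: 2.7
tcp_pos: [0.4329, 0.0552, 0.0592]
tool_rot: [0.997, 0.071, -0.003, 0.001]
force: [-6.2, -1.5, 15.2]
finger_gap: 0.0
```

Run:
```python
from h import *
go([0.4343,0.0544,0.056],8)
s=snap('side','side2')
cv2.imwrite('pics/v2.png',cv2.resize(s['img'][180:280,320:440],(720,600),interpolation=cv2.INTER_CUBIC)[:,:,::-1])
```

```text
t 2.7 tcp [0.4329 0.0552 0.0592] yaw 8.12 tilt 0.34 F [-6.16 -1.55 15.2 ] gap 0.0
delta m [0.0013 0.001  0.0031] turn 0.12
```

View pics/v2.png

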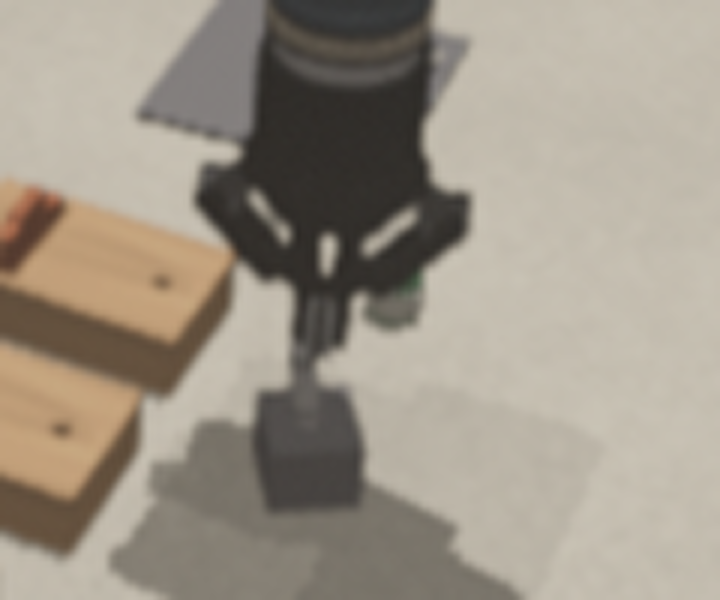

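Run:
```python
from h import *
s=load('side2')
tcp=np.array([.4329,.0552,.0592])
for n,P in(('tcp',tcp),('tip',tcp-[0,0,.008]),('pintop0',[.4343,.0544,.087]),('pinbase',[.4343,.0544,.04])):
    p=proj(s,P); print(n,p.round(1),((p-[320,180])*6).round())
im=cv2.resize(s['img'][215:265,350:400],(800,600)[:1]*2 if 0 else (600,600),interpolation=cv2.INTER_CUBIC)
cv2.imwrite('pics/v3.png',im[:,:,::-1])
```

```text
tcp [372.3 244.8] [314. 389.]
tip [372.1 246.8] [313. 401.]
pintop0 [372.6 237.2] [316. 343.]
pinbase [371.5 249.3] [309. 416.]
```

View pics/v3.png

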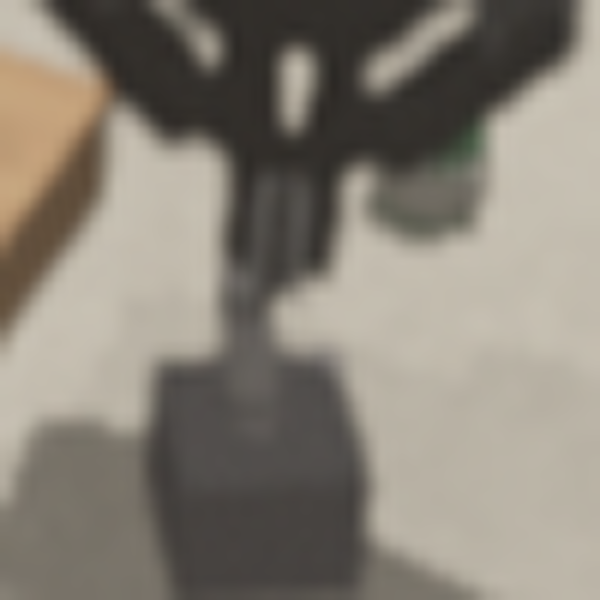

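Run:
```python
from h import *
print(manip.tip_extent)
s=load('side1')
tcp=np.array([.4332,.0544,.1293]);ax=np.array([.99,.139,0])
for dz in (0.03,.02,.01,0,-.008):
    print(dz,[proj(s,tcp+[0,0,dz]+k*.0295*ax).round(1).tolist() for k in(-1,1)])
cv2.imwrite('pics/v4.png',cv2.resize(s['img'][180:240,340:420],(800,600),interpolation=cv2.INTER_CUBIC)[:,:,::-1])
st=manip.sense(); print(st['q'],st['force'],st['ft_torque'])
s=manip.snapshot('top'); cv2.imwrite('pics/v5.png',cv2.resize(s['img'][200:300,260:380],(720,600),interpolation=cv2.INTER_CUBIC)[:,:,::-1])
```

```text
0.008
0.03 [[385.9, 218.8], [364.0, 216.0]]
0.02 [[385.5, 221.7], [363.8, 218.9]]
0.01 [[385.2, 224.5], [363.6, 221.7]]
0 [[384.9, 227.3], [363.4, 224.5]]
-0.008 [[384.6, 229.5], [363.3, 226.7]]
[-0.1285149   0.55415077  2.01933801 -0.00434683  0.57349843 -0.26648614] [-5.45713694 -2.24054683 15.80573626] [-0.1868755   0.85172522 -0.02860132]
```

View pics/v4.png

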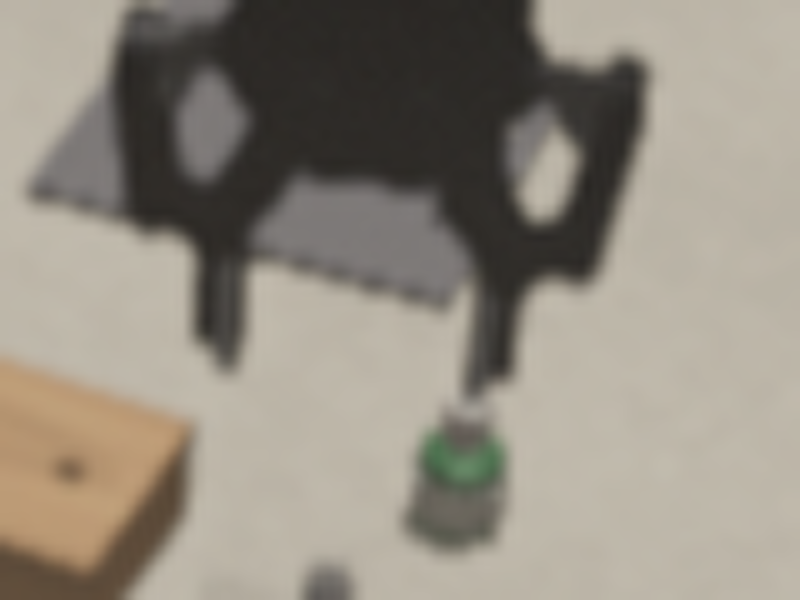

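View pics/v5.png

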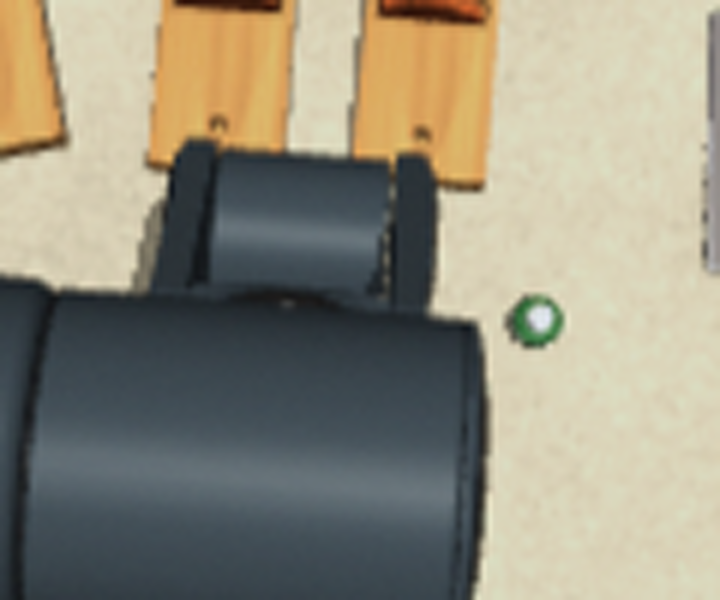

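move_arm --deltas '[[[0.001,0.001,-0.03,0],[0.001,0.001,-0.03,0],[0.001,0.001,-0.03,0]]]' --gripper 0.7

```text
t: 3.05
tcp_pos: [0.4357, 0.0542, 0.0909]
tool_rot: [0.997, 0.071, -0.0, 0.001]
force: [0.6, -0.1, -0.1]
finger_gap: 0.422
```

move_arm --deltas '[[[0,0,0,0],[0,0,0,0],[0,0,0,0]]]'

```text
t: 3.3
tcp_pos: [0.4354, 0.0543, 0.0906]
tool_rot: [0.997, 0.071, -0.001, 0.001]
force: [-0.5, 0.0, -0.6]
finger_gap: 0.704
```

Run:
```python
from h import *
go([0.4343,0.0544,0.056],8)
s=snap('side','side3');st=manip.sense();M=R.from_quat(st['tool_rot']).as_matrix()
for dz in (0.03,.02,.01,0): print(dz,[((proj(s,st['tcp_pos']-M[:,2]*dz+k*.0295*M[:,0])-[340,190])*10).round(0).tolist() for k in(-1,1)])
cv2.imwrite('pics/v6.png',cv2.resize(s['img'][190:250,340:420],(800,600),interpolation=cv2.INTER_CUBIC)[:,:,::-1])
```

```text
t 3.3 tcp [0.4354 0.0543 0.0906] yaw 8.11 tilt 0.14 F [-0.54  0.02 -0.56] gap 0.704
delta m [-0.001  -0.0004  0.0346] turn 0.11
0.03 [[438.0, 395.0], [225.0, 367.0]]
0.02 [[435.0, 422.0], [223.0, 395.0]]
0.01 [[432.0, 449.0], [221.0, 421.0]]
0 [[429.0, 476.0], [219.0, 448.0]]
```

View pics/v6.png

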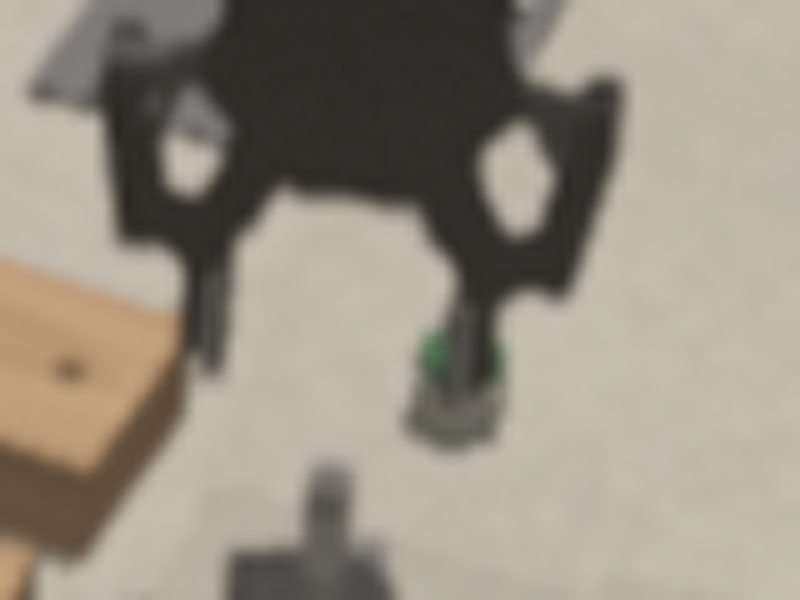

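move_arm --deltas '[[[-0.001,0,0.035,0],[-0.001,0,0.06,0],[-0.001,0,0.068,0],[-0.001,0,0.068,0],[-0.001,0,0.068,0]]]'

```text
t: 3.77
tcp_pos: [0.4339, 0.0541, 0.0223]
tool_rot: [0.997, 0.071, -0.002, 0.001]
force: [0.0, 0.3, 0.8]
finger_gap: 0.699
```

Run:
```python
from h import *
go([0.4343,0.0544,0.022],8)
s=snap('side','side4')
cv2.imwrite('pics/v7.png',cv2.resize(s['img'][210:270,340:420],(800,600),interpolation=cv2.INTER_CUBIC)[:,:,::-1])
```

```text
t 3.77 tcp [0.4339 0.0541 0.0223] yaw 8.11 tilt 0.21 F [0.   0.34 0.84] gap 0.699
delta m [ 0.0004 -0.0003  0.0003] turn 0.11
```

View pics/v7.png

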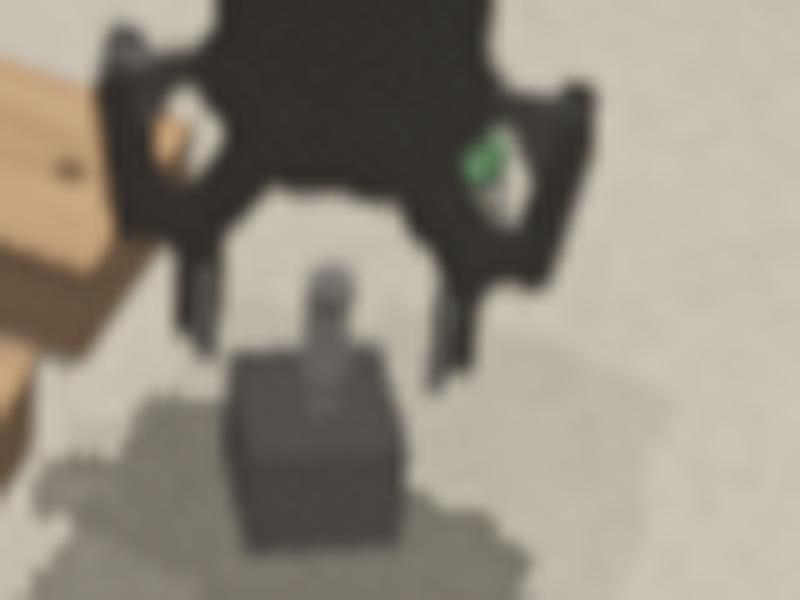

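move_arm --deltas '[[[0,0,0,0],[0,0,0,0],[0,0,0,0],[0,0,0,0],[0,0,0,0],[0,0,0,0],[0,0,0,0]]]' --gripper 0

```text
t: 4.4
tcp_pos: [0.4346, 0.0539, 0.0235]
tool_rot: [0.997, 0.071, -0.0, 0.001]
force: [0.0, -0.0, 5.9]
finger_gap: 0.145
```

Run:
```python
from h import *
go([0.4343,0.0544,0.022],8); print(manip.sense()['ft_torque'])
s=snap('side','side5')
cv2.imwrite('pics/v7.png',cv2.resize(s['img'][210:270,340:420],(800,600),interpolation=cv2.INTER_CUBIC)[:,:,::-1])
```

```text
t 4.4 tcp [0.4346 0.0539 0.0235] yaw 8.12 tilt 0.14 F [ 0.03 -0.02  5.93] gap 0.145
delta m [-0.0003 -0.0005  0.0015] turn 0.12
[-0.09399549  0.19281957  0.00638046]
```

View pics/v7.png

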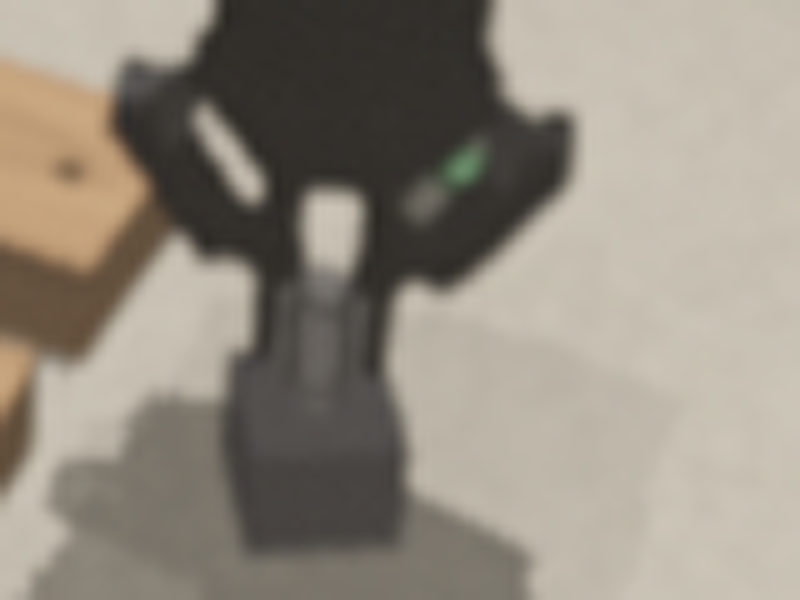

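move_arm --deltas '[[[0,0,-0.03,0],[0,0,-0.052,0],[0,0,-0.052,0],[0,0,-0.052,0]]]'

```text
t: 4.78
tcp_pos: [0.4356, 0.054, 0.0764]
tool_rot: [0.997, 0.071, 0.001, 0.001]
force: [-0.8, -0.4, -0.2]
finger_gap: 0.147
```

Run:
```python
from h import *
go([0.5633,0.2373,0.073],8); print(manip.sense()['ft_torque'])
```

```text
t 4.78 tcp [0.4356 0.054  0.0764] yaw 8.13 tilt 0.22 F [-0.84 -0.37 -0.24] gap 0.147
delta m [ 0.1523 -0.1634  0.0033] turn 0.13
[ 0.0159355   0.04530393 -0.02681403]
```

move_arm --deltas '[[[0.152,-0.1635,0,0],[0.152,-0.1635,0,0],[0.152,-0.1635,0,0],[0.152,-0.1635,0,0],[0.152,-0.1635,0,0],[0.152,-0.1635,0,0],[0.152,-0.1635,0,0],[0.152,-0.1635,0,0]]]'

```text
t: 5.45
tcp_pos: [0.5617, 0.2377, 0.0745]
tool_rot: [0.997, 0.072, -0.0, 0.002]
force: [-0.5, -1.0, 0.1]
finger_gap: 0.146
```

Run:
```python
from h import *
go([0.5633,0.2373,0.073],8); print(manip.sense()['ft_torque'])
s=snap('side','side6')
cv2.imwrite('pics/v8.png',cv2.resize(s['img'][240:310,260:340],(800,700)[:2],interpolation=cv2.INTER_CUBIC)[:600,:,::-1])
```

```text
t 5.45 tcp [0.5617 0.2377 0.0745] yaw 8.23 tilt 0.21 F [-0.48 -0.96  0.13] gap 0.146
delta m [0.0015 0.0006 0.0015] turn 0.23
[0.04508232 0.02577681 0.03224818]
```

View pics/v8.png

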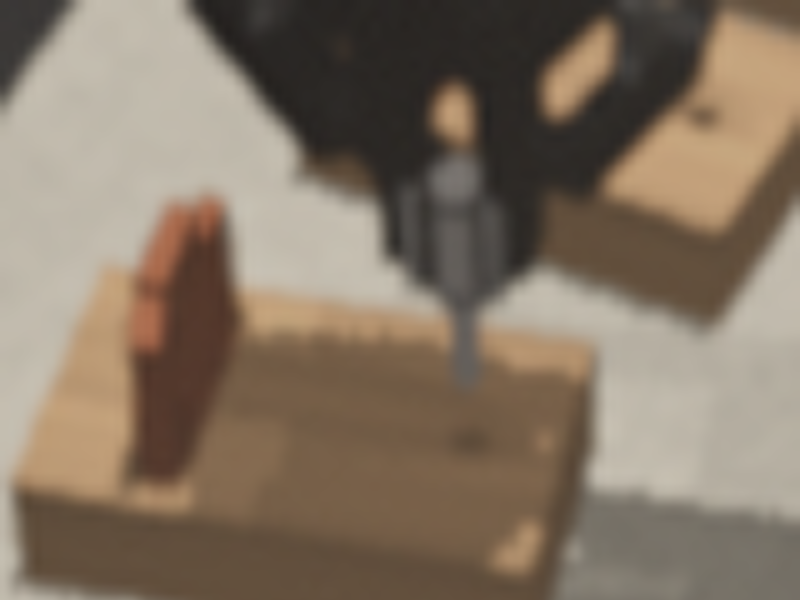

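Run:
```python
from h import *
s=load('side6')
H=np.array([.563,.2378,.04])
for P in (H,H+[0,0,.023],H+[0,0,.098],H+[.001,0,0],H+[0,.001,0]): print((( proj(s,P)-[260,240]+.5)*10-.5).round(1))
# pin edges per row: dark/gray vs. background; print gray rows near the shaft
im=cv2.resize(s['img'][240:310,260:340],(800,700),interpolation=cv2.INTER_CUBIC)
g=cv2.cvtColor(im,cv2.COLOR_RGB2HSV)[...,1].astype(float)
for y in (330,345,360,375,385,395): 
    r=g[y,420:520]; w=np.clip(np.median(np.r_[g[y,400:430],g[y,500:540]])*0.75-r,0,None); print(y,round(420+(w*np.arange(100)).sum()/max(w.sum(),1e-9),1),w.sum())
v=cv2.cvtColor(im,cv2.COLOR_RGB2GRAY)[420:465,440:500].astype(float); w=np.clip(80-v,0,None); yy,xx=np.mgrid[420:465,440:500]; print(v.min(),np.median(v),(w*xx).sum()/w.sum(),(w*yy).sum()/w.sum())
```

```text
[469.9 438.4]
[467.  378.8]
[457.  172.5]
[466.4 437.4]
[468.5 441.2]
330 465.1 330.0
345 464.6 825.75
360 465.4 1063.0
375 466.4 818.25
385 465.8 240.0
395 420.0 0.0
79.0 92.0 469.6764705882353 441.0882352941176
```

move_arm --deltas '[[[0,0,0.01,0],[0,0,0.018,0],[0,0,0.022,0],[0,0,0.026,0],[0,0,0.027,0],[0,0,0.027,0]]]'

```text
t: 6.0
tcp_pos: [0.5612, 0.2361, 0.0473]
tool_rot: [0.998, 0.071, -0.001, 0.002]
force: [1.1, 1.1, -0.6]
finger_gap: 0.15
```

Run:
```python
from h import *
go([0.5633,0.2373,0.0235],8); print(manip.sense()['ft_torque'])
s=snap('side','side7')
cv2.imwrite('pics/v9.png',cv2.resize(s['img'][240:310,260:340],(800,700)[:2],interpolation=cv2.INTER_CUBIC)[:600,:,::-1])
```

```text
t 6.0 tcp [0.5612 0.2361 0.0473] yaw 8.09 tilt 0.21 F [ 1.15  1.08 -0.59] gap 0.15
delta m [ 0.0023 -0.001   0.0238] turn 0.09
[ 0.17002164 -0.26534441 -0.04183405]
```

View pics/v9.png

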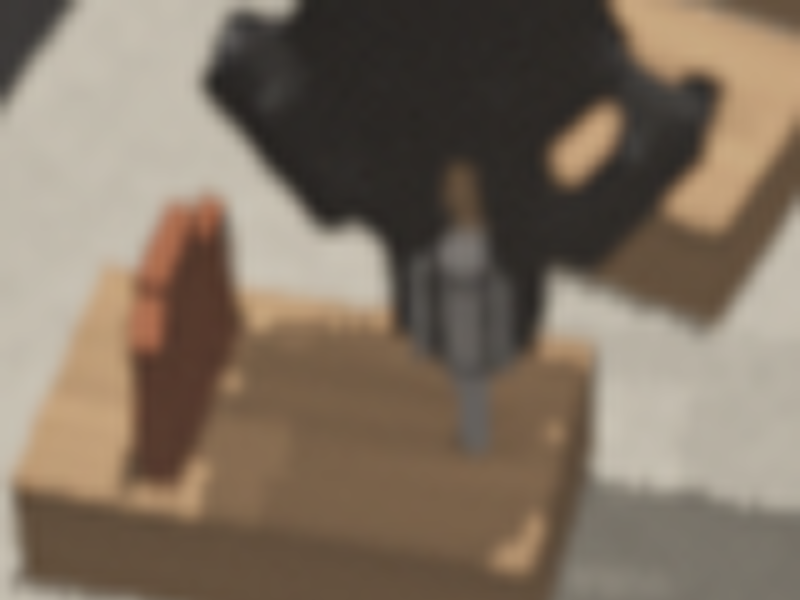

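move_arm --deltas '[[[0.0007,-0.001,0,0],[0.0007,-0.001,0.002,0],[0.0007,-0.001,0.004,0],[0.0007,-0.001,0.004,0]]]'

```text
t: 6.38
tcp_pos: [0.5613, 0.237, 0.0425]
tool_rot: [0.997, 0.071, -0.001, 0.002]
force: [0.2, -0.1, 0.3]
finger_gap: 0.144
```

Run:
```python
from h import *
go([0.5633,0.2373,0.0235],8); print(manip.sense()['ft_torque'])
s=snap('side','side8')
cv2.imwrite('pics/v10.png',cv2.resize(s['img'][255:305,280:340],(720,600)[:2],interpolation=cv2.INTER_CUBIC)[:600,:,::-1])
```

```text
t 6.38 tcp [0.5613 0.237  0.0425] yaw 8.1 tilt 0.27 F [ 0.17 -0.15  0.27] gap 0.144
delta m [ 0.0021 -0.0001  0.019 ] turn 0.1
[ 0.04816874 -0.03293419 -0.02109642]
```

View pics/v10.png

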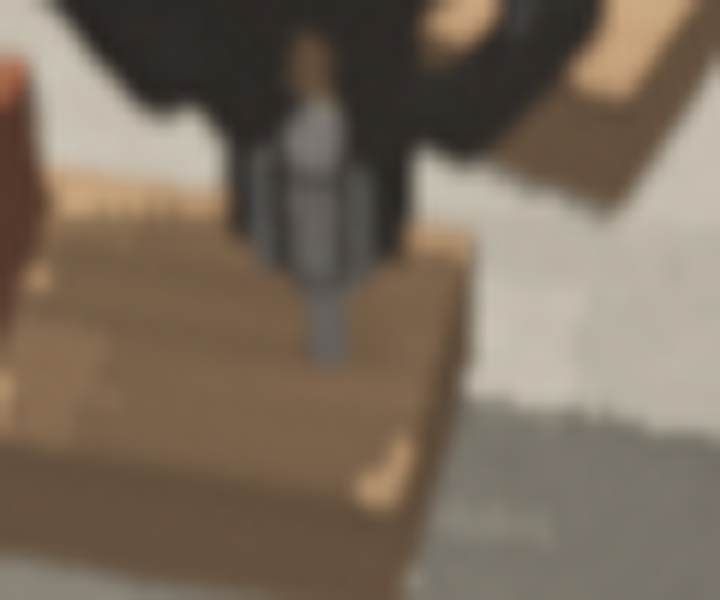

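move_arm --deltas '[[[0,0,0.006,0],[0,0,0.012,0],[0,0,0.017,0],[0,0,0.0195,0],[0,0,0.0195,0],[0,0,0.0195,0]]]'

```text
t: 6.93
tcp_pos: [0.5614, 0.2369, 0.0236]
tool_rot: [0.997, 0.071, -0.001, 0.002]
force: [-0.6, -0.8, 5.6]
finger_gap: 0.144
```

Run:
```python
from h import *
go([0.5633,0.2373,0.0235],8); print(manip.sense()['ft_torque'])
s=snap('side','side9')
cv2.imwrite('pics/v11.png',cv2.resize(s['img'][255:305,280:340],(720,600)[:2],interpolation=cv2.INTER_CUBIC)[:600,:,::-1])
```

```text
t 6.93 tcp [0.5614 0.2369 0.0236] yaw 8.11 tilt 0.27 F [-0.56 -0.76  5.62] gap 0.144
delta m [ 0.002  -0.0001  0.0001] turn 0.11
[-0.09073008  0.18750787  0.00385418]
```

View pics/v11.png

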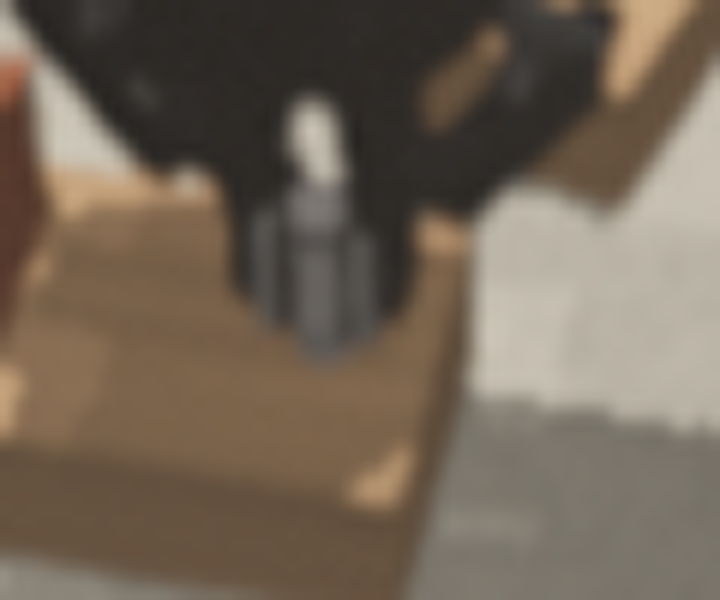

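move_arm --deltas '[[[0,0,0.002,0],[0,0,0.002,0],[0,0,0.002,0]]]'

```text
t: 7.23
tcp_pos: [0.5615, 0.237, 0.0233]
tool_rot: [0.997, 0.071, -0.001, 0.002]
force: [-3.0, -0.1, 11.8]
finger_gap: 0.147
```

move_arm --deltas '[[[0,0,0,0],[0,0,0,0],[0,0,0,0],[0,0,0,0],[0,0,-0.02,0],[0,0,-0.05,0],[0,0,-0.09,0],[0,0,-0.125,0],[0,0,-0.125,0]]]' --gripper 0.5

```text
t: 7.98
tcp_pos: [0.5667, 0.2389, 0.1554]
tool_rot: [0.997, 0.071, 0.006, 0.001]
force: [1.8, -0.5, 0.8]
finger_gap: 0.502
```

Run:
```python
from h import *
go([0.642,0.2486,0.14],8); print(manip.sense()['ft_torque'])
s=snap('side','side10');t=snap('top','top10')
cv2.imwrite('pics/v12.png',np.hstack([cv2.resize(s['img'][240:310,260:340],(400,350)),cv2.resize(t['img'][170:240,220:300],(400,350))])[:600,:,::-1])
```

```text
t 7.98 tcp [0.5667 0.2389 0.1554] yaw 8.14 tilt 0.7 F [ 1.82 -0.45  0.78] gap 0.502
delta m [0.0758 0.001  0.0163] turn 0.14
[ 0.02389605 -0.06404156  0.0113915 ]
```

View pics/v12.png

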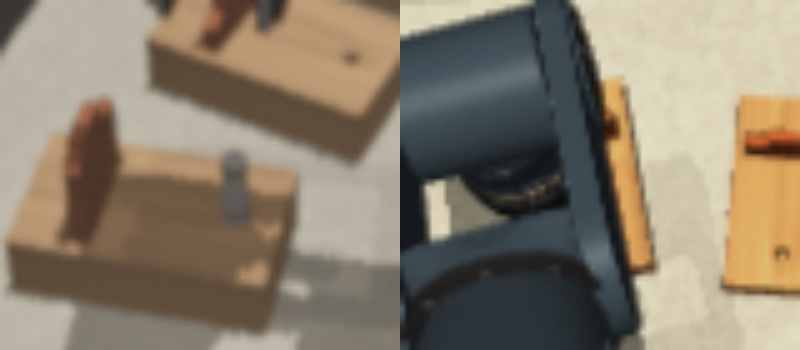

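Run:
```python
from h import *
T=load('top0');S=load('side0')
P=onz(T,252.8-.5,192.96-.5,.097); ax=np.array([.990,.1395]); H=np.array([.5628,.2378])
print(P,'along',(P[:2]-H)@ax,'lat',(P[:2]-H)@[-ax[1],ax[0]])
for dz in(.04,.092,.097):
  for y in(-.03,-.015,.015,.03):
    for x in (-.0045,.0045):
      Q=np.r_[H+ax*(.08+x)+y*np.array([-ax[1],ax[0]]),dz]; q=proj(S,Q); print(dz,y,x,((q-[265,255]+.5)*13.33-.5).round(0)+[400,0], ((proj(T,Q)-[240,184]+.5)*12.5).round(0))
im=cv2.resize(S['img'][258:298,266:290],(480,800)[:1]+(800,),interpolation=cv2.INTER_CUBIC)
cv2.imwrite('pics/sh2.png',im[:600,:,::-1])
```

```text
[0.64142529 0.24742478 0.097     ] along 0.0791816981383744 lat -0.0014396920029086395
0.04 -0.03 -0.0045 [640. 216.] [288. 151.]
0.04 -0.03 0.0045 [598. 209.] [283. 121.]
0.04 -0.015 -0.0045 [618. 270.] [237. 160.]
0.04 -0.015 0.0045 [576. 263.] [232. 131.]
0.04 0.015 -0.0045 [573. 381.] [134. 180.]
0.04 0.015 0.0045 [530. 374.] [130. 150.]
0.04 0.03 -0.0045 [550. 439.] [ 83. 189.]
0.04 0.03 0.0045 [507. 431.] [ 78. 159.]
0.092 -0.03 -0.0045 [621.  35.] [265. 110.]
0.092 -0.03 0.0045 [578.  28.] [260.  79.]
0.092 -0.015 -0.0045 [599.  88.] [213. 120.]
0.092 -0.015 0.0045 [555.  81.] [207.  89.]
0.092 0.015 -0.0045 [552. 199.] [107. 140.]
0.092 0.015 0.0045 [508. 191.] [102. 109.]
0.092 0.03 -0.0045 [528. 256.] [ 53. 150.]
0.092 0.03 0.0045 [483. 248.] [ 49. 119.]
0.097 -0.03 -0.0045 [620.  17.] [263. 106.]
0.097 -0.03 0.0045 [576.  10.] [258.  75.]
0.097 -0.015 -0.0045 [597.  70.] [210. 116.]
0.097 -0.015 0.0045 [553.  63.] [205.  85.]
0.097 0.015 -0.0045 [550. 180.] [104. 136.]
0.097 0.015 0.0045 [505. 173.] [ 99. 105.]
0.097 0.03 -0.0045 [526. 238.] [ 51. 146.]
0.097 0.03 0.0045 [481. 230.] [ 46. 115.]
```

View pics/sh2.png

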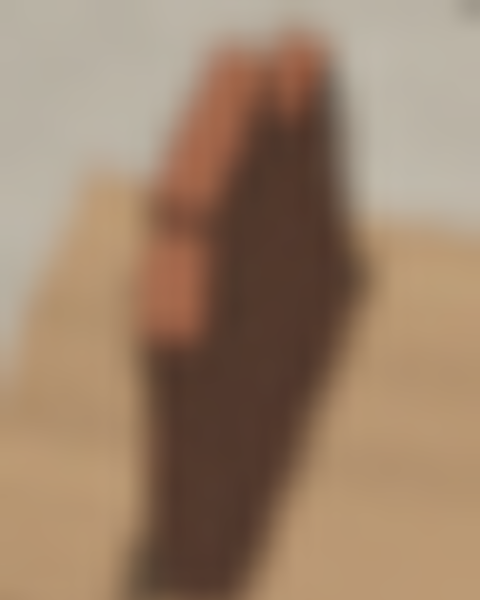

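move_arm --deltas '[[[0.03,0.001,0,0],[0.06,0.001,0.01,0],[0.0735,0.001,0.03,0],[0.0735,0.001,0.06,0],[0.0735,0.001,0.08,0],[0.0735,0.001,0.08,0],[0.0735,0.001,0.08,0]]]'

```text
t: 8.67
tcp_pos: [0.6333, 0.2464, 0.0666]
tool_rot: [0.997, 0.071, -0.003, 0.002]
force: [0.0, -0.5, 0.6]
finger_gap: 0.5
```

Run:
```python
from h import *
go([0.639,0.248,0.038],8); print(manip.sense()['ft_torque'])
s=snap('side','side11')
cv2.imwrite('pics/v13.png',cv2.resize(s['img'][230:310,250:340],(675,600),interpolation=cv2.INTER_CUBIC)[:600,:,::-1])
```

```text
t 8.67 tcp [0.6333 0.2464 0.0666] yaw 8.13 tilt 0.4 F [ 0.04 -0.46  0.65] gap 0.5
delta m [ 0.0061 -0.0009  0.0286] turn 0.13
[ 0.02800676 -0.03541502  0.0544941 ]
```

View pics/v13.png

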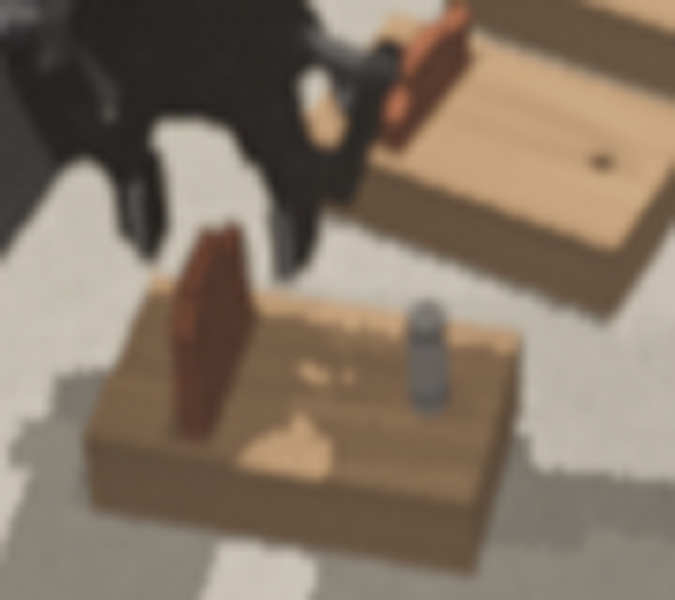

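move_arm --deltas '[[[0.002,-0.001,0.014,0],[0.002,-0.001,0.028,0],[0.002,-0.001,0.029,0],[0.002,-0.001,0.029,0]]]'

```text
t: 9.05
tcp_pos: [0.6356, 0.2477, 0.0384]
tool_rot: [0.997, 0.071, -0.002, 0.002]
force: [0.8, -0.7, -0.3]
finger_gap: 0.499
```

move_arm --deltas '[[[0,0,0,0],[0,0,0,0],[0,0,0,0],[0,0,0,0],[0,0,0,0],[0,0,0,0]]]' --gripper 0

```text
t: 9.55
tcp_pos: [0.6384, 0.2482, 0.0395]
tool_rot: [0.997, 0.071, 0.001, 0.002]
force: [5.8, 0.9, -1.3]
finger_gap: 0.097
```

Run:
```python
from h import *
go([0.639,0.248,0.038],8); print(manip.sense()['ft_torque'])
s=snap('side','side12')
cv2.imwrite('pics/v14.png',cv2.resize(s['img'][230:310,250:340],(675,600),interpolation=cv2.INTER_CUBIC)[:600,:,::-1])
```

```text
t 9.55 tcp [0.6384 0.2482 0.0395] yaw 8.13 tilt 0.25 F [ 5.81  0.87 -1.34] gap 0.097
delta m [0.0006 0.0002 0.0015] turn 0.13
[ 0.17946106 -1.0911421   0.04210315]
```

View pics/v14.png

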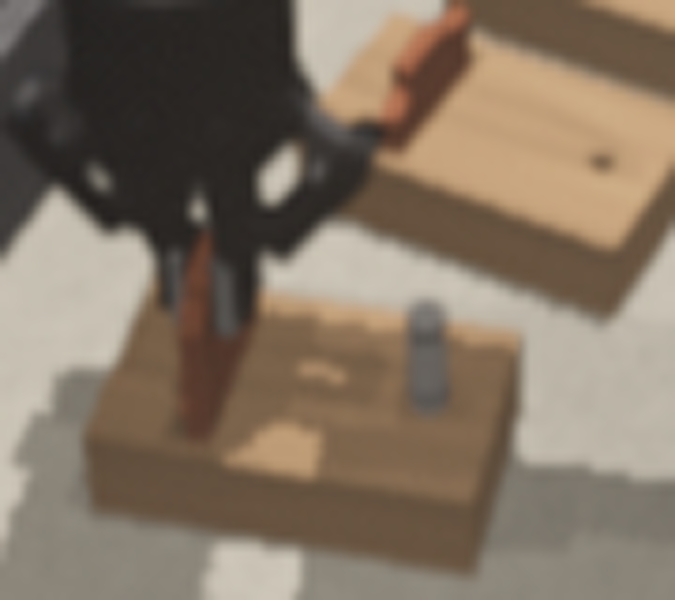

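move_arm --deltas '[[[0,0,-0.004,0],[0,0,-0.012,0],[0,0,-0.025,0],[0,0,-0.04,0],[0,0,-0.06,0],[0,0,-0.08,0],[0,0,-0.08,0],[0,0,-0.08,0],[0,0,-0.08,0]]]' --squeeze 90

```text
t: 10.35
tcp_pos: [0.6365, 0.2482, 0.1194]
tool_rot: [0.997, 0.071, -0.0, 0.002]
force: [0.0, -0.2, -1.2]
finger_gap: 0.092
```

Run:
```python
from h import *
go([0.639,0.248,0.038],8); print(manip.sense()['q'],manip.sense()['ft_torque'])
s=snap('side','side13')
cv2.imwrite('pics/v15.png',cv2.resize(s['img'][200:300,240:340],(600,600),interpolation=cv2.INTER_CUBIC)[:600,:,::-1])
```

```text
t 10.35 tcp [0.6365 0.2482 0.1194] yaw 8.13 tilt 0.23 F [ 0.01 -0.2  -1.19] gap 0.092
delta m [0.0025 0.0002 0.0814] turn 0.13
[ 0.21043922  0.70008257  1.34716438 -0.00432     1.09529647  0.07052063] [-0.00469828 -0.00755383 -0.02794171]
```

View pics/v15.png

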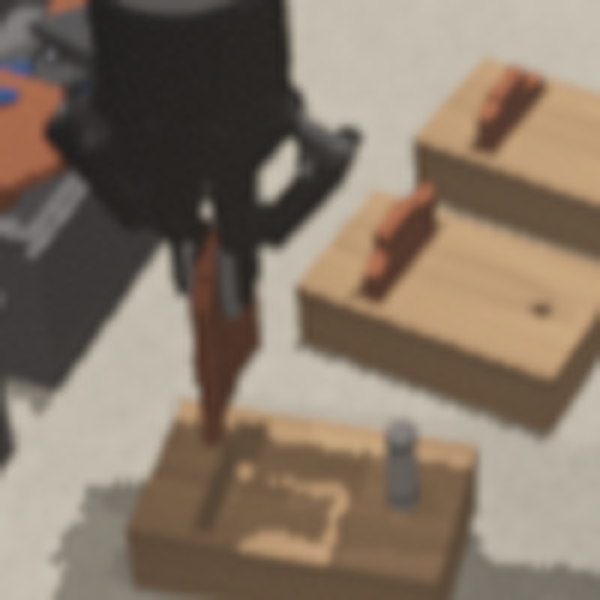

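Run:
```python
from h import *
go([0.724,-0.194,0.38],-15)
```

```text
t 10.4 tcp [0.6363 0.2481 0.1186] yaw 8.13 tilt 0.24 F [-0.83 -0.17 -0.43] gap 0.092
delta m [ 0.0239  0.4511 -0.2596] turn 23.13
```

move_arm --deltas '[[[0,0,-0.03,0],[0,0.02,-0.06,0],[0.02,0.45,-0.26,23],[0.02,0.45,-0.26,23],[0.02,0.45,-0.26,23],[0.02,0.45,-0.26,23],[0.02,0.45,-0.26,23],[0.02,0.45,-0.26,23],[0.02,0.45,-0.26,23],[0.02,0.45,-0.26,23],[0.02,0.45,-0.26,23],[0.02,0.45,-0.26,23],[0.02,0.45,-0.26,23],[0.02,0.45,-0.26,23],[0.02,0.45,-0.26,23],[0.02,0.45,-0.26,23]]]'

```text
t: 11.73
tcp_pos: [0.7193, -0.1943, 0.3783]
tool_rot: [0.991, -0.13, -0.002, 0.001]
force: [-0.1, 0.3, -1.7]
finger_gap: 0.091
```

Run:
```python
from h import *
go([0.724,-0.194,0.38],-15); st=manip.sense(); print(st['q'].round(3))
```

```text
t 11.73 tcp [ 0.7193 -0.1943  0.3783] yaw -14.98 tilt 0.27 F [-0.12  0.32 -1.69] gap 0.091
delta m [ 0.0044 -0.0015 -0.0017] turn 0.02
[-0.412  0.604  0.822 -0.003  1.719 -0.151]
```

move_arm --deltas '[[[0.04,0,0,0],[0.08,0,0,0],[0.12,0,0,0],[0.16,0,0,0],[0.2,0,0,0],[0.24,0,0,0],[0.27,0,0,0],[0.3,0,0,0],[0.3,0,0,0]]]'

```text
t: 12.48
tcp_pos: [0.8729, -0.2347, 0.3323]
tool_rot: [0.991, -0.13, 0.015, 0.004]
force: [0.2, 1.3, 0.3]
finger_gap: 0.093
```

Run:
```python
from h import *
go([0.724,-0.194,0.38],-15); st=manip.sense(); print(st['q'].round(3))
```

```text
t 12.48 tcp [ 0.8729 -0.2347  0.3323] yaw -14.94 tilt 1.73 F [0.24 1.34 0.35] gap 0.093
delta m [-0.1529 -0.0008 -0.0523] turn 0.06
[-0.386  0.96   0.218  0.     1.933 -0.125]
```

move_arm --deltas '[[[0.8,0,0,0],[0.8,0,0,0],[0.8,0,0,0],[0.8,0,0,0],[0.8,0,0,0],[0.8,0,0,0],[0.8,0,0,0],[0.8,0,0,0],[0.8,0,0,0],[0.8,0,0,0],[0.8,0,0,0],[0.8,0,0,0]]]'

```text
t: 13.48
tcp_pos: [0.9201, -0.2473, 0.2256]
tool_rot: [0.991, -0.13, 0.031, 0.006]
force: [0.4, -0.2, -0.5]
finger_gap: 0.09
```

Run:
```python
from h import *
go([0.724,-0.194,0.38],-15); st=manip.sense(); print(st['q'].round(3))
```

```text
t 13.48 tcp [ 0.9201 -0.2473  0.2256] yaw -14.93 tilt 3.58 F [ 0.42 -0.16 -0.52] gap 0.09
delta m [-0.1932 -0.0004 -0.1668] turn 0.07
[-0.381  1.078  0.219  0.004  1.782 -0.119]
```

move_arm --deltas '[[[0.04,0,-0.03,0],[0.08,0,-0.06,0]]]'

```text
t: 13.65
tcp_pos: [0.9215, -0.2475, 0.2538]
tool_rot: [0.99, -0.13, 0.046, 0.008]
force: [0.5, -0.8, 0.6]
finger_gap: 0.093
```

move_arm --deltas '[[[0.04,0,-0.03,0],[0.08,0,-0.06,0]]]'

```text
t: 13.82
tcp_pos: [0.9222, -0.2475, 0.2872]
tool_rot: [0.989, -0.13, 0.064, 0.01]
force: [0.3, 0.7, 0.1]
finger_gap: 0.086
```

Run:
```python
from h import *
go([0.724,-0.194,0.38],-15); st=manip.sense(); print(st['q'].round(3))
```

```text
t 13.82 tcp [ 0.9222 -0.2475  0.2872] yaw -14.92 tilt 7.4 F [0.31 0.75 0.13] gap 0.086
delta m [-0.1916 -0.0002 -0.1184] turn 0.08
[-0.383  1.013  0.218  0.012  1.782 -0.119]
```

move_arm --deltas '[[[0.04,0,-0.02,0]]]'

```text
t: 13.9
tcp_pos: [0.926, -0.2484, 0.3008]
tool_rot: [0.989, -0.129, 0.077, 0.012]
force: [0.2, -0.7, -1.0]
finger_gap: 0.089
```

move_arm --deltas '[[[0.04,0,-0.02,0]]]'

```text
t: 13.98
tcp_pos: [0.9303, -0.2495, 0.3159]
tool_rot: [0.987, -0.129, 0.092, 0.014]
force: [-0.1, -0.3, -0.7]
finger_gap: 0.086
```

move_arm --deltas '[[[0.04,0,-0.02,0]]]'

```text
t: 14.07
tcp_pos: [0.934, -0.2504, 0.3308]
tool_rot: [0.986, -0.129, 0.106, 0.016]
force: [-0.9, 0.6, -0.4]
finger_gap: 0.09
```

Run:
```python
from h import *
go([0.724,-0.194,0.38],-15); st=manip.sense(); print(st['q'].round(3),st['qd'].round(2))
```

```text
t 14.07 tcp [ 0.934  -0.2504  0.3308] yaw -14.88 tilt 12.32 F [-0.91  0.61 -0.38] gap 0.09
delta m [-0.202  -0.     -0.0945] turn 0.12
[-0.384  0.97   0.218  0.022  1.739 -0.118] [-0.01 -0.18  0.    0.04 -0.17  0.  ]
```

move_arm --deltas '[[[0.04,0,-0.01,0]]]'

```text
t: 14.15
tcp_pos: [0.9407, -0.252, 0.3407]
tool_rot: [0.984, -0.129, 0.122, 0.019]
force: [-0.4, -0.4, -0.7]
finger_gap: 0.088
```

move_arm --deltas '[[[0.04,0,-0.01,0]]]'

```text
t: 14.23
tcp_pos: [0.9471, -0.2537, 0.3485]
tool_rot: [0.982, -0.128, 0.136, 0.021]
force: [0.1, -0.1, -0.8]
finger_gap: 0.091
```

move_arm --deltas '[[[0.04,0,-0.01,0]]]'

```text
t: 14.32
tcp_pos: [0.9534, -0.2553, 0.357]
tool_rot: [0.98, -0.128, 0.15, 0.023]
force: [0.1, 0.0, -0.1]
finger_gap: 0.09
```

move_arm --deltas '[[[0.04,0,-0.01,0]]]'

```text
t: 14.4
tcp_pos: [0.9593, -0.2568, 0.3655]
tool_rot: [0.978, -0.128, 0.164, 0.025]
force: [0.4, 0.8, -0.3]
finger_gap: 0.084
```

move_arm --deltas '[[[0.04,0,-0.01,0]]]'

```text
t: 14.48
tcp_pos: [0.9648, -0.2581, 0.3746]
tool_rot: [0.975, -0.127, 0.177, 0.026]
force: [-0.6, 1.4, -1.0]
finger_gap: 0.092
```

Run:
```python
from h import *
go([0.724,-0.194,0.38],-15); st=manip.sense(); print(st['q'].round(3),st['qd'].round(2))
```

```text
t 14.48 tcp [ 0.9648 -0.2581  0.3746] yaw -14.82 tilt 20.66 F [-0.55  1.35 -0.99] gap 0.092
delta m [-2.313e-01  2.000e-04 -9.300e-02] turn 0.18
[-0.385  0.935  0.219  0.038  1.629 -0.116] [-0.   -0.09  0.    0.04 -0.25  0.  ]
```

Works well: about 1.65° per call. Continue.

move_arm --deltas '[[[0.04,0,0,0]]]'

```text
t: 14.57
tcp_pos: [0.9737, -0.2604, 0.3786]
tool_rot: [0.973, -0.127, 0.192, 0.028]
force: [0.1, 1.2, -0.1]
finger_gap: 0.092
```

move_arm --deltas '[[[0.04,0,0,0]]]'

```text
t: 14.65
tcp_pos: [0.982, -0.2626, 0.3807]
tool_rot: [0.97, -0.127, 0.206, 0.03]
force: [-0.3, -0.1, -1.7]
finger_gap: 0.093
```

move_arm --deltas '[[[0.04,0,0,0]]]'

```text
t: 14.73
tcp_pos: [0.9901, -0.2647, 0.3841]
tool_rot: [0.967, -0.126, 0.219, 0.032]
force: [0.3, 0.1, -0.9]
finger_gap: 0.09
```

move_arm --deltas '[[[0.04,0,0,0]]]'

```text
t: 14.82
tcp_pos: [0.9976, -0.2667, 0.3879]
tool_rot: [0.964, -0.126, 0.232, 0.033]
force: [-0.4, -0.4, -1.7]
finger_gap: 0.089
```

move_arm --deltas '[[[0.04,0,0,0]]]'

```text
t: 14.9
tcp_pos: [1.0047, -0.2685, 0.3925]
tool_rot: [0.961, -0.125, 0.245, 0.035]
force: [0.4, -0.2, -0.9]
finger_gap: 0.092
```

move_arm --deltas '[[[0.04,0,0,0]]]'

```text
t: 14.98
tcp_pos: [1.0114, -0.2703, 0.3979]
tool_rot: [0.957, -0.125, 0.257, 0.037]
force: [-0.5, 0.1, -0.6]
finger_gap: 0.086
```

move_arm --deltas '[[[0.04,0,0,0]]]'

```text
t: 15.07
tcp_pos: [1.0175, -0.2718, 0.4045]
tool_rot: [0.954, -0.124, 0.27, 0.038]
force: [0.1, 0.1, -0.6]
finger_gap: 0.09
```

move_arm --deltas '[[[0.04,0,0,0]]]'

```text
t: 15.15
tcp_pos: [1.0232, -0.2733, 0.4121]
tool_rot: [0.95, -0.124, 0.283, 0.04]
force: [0.8, -1.2, -1.1]
finger_gap: 0.086
```

Run:
```python
from h import *
go([0.724,-0.194,0.38],-15); st=manip.sense(); print(st['q'].round(3),st['qd'].round(2))
```

```text
t 15.15 tcp [ 1.0232 -0.2733  0.4121] yaw -14.76 tilt 33.18 F [ 0.81 -1.2  -1.09] gap 0.086
delta m [-0.2766  0.0004 -0.1425] turn 0.24
[-0.386  0.929  0.219  0.064  1.418 -0.117] [-0.   -0.05 -0.    0.04 -0.27 -0.  ]
```

move_arm --deltas '[[[0.04,0,0.01,0]]]'

```text
t: 15.23
tcp_pos: [1.0325, -0.2758, 0.4158]
tool_rot: [0.946, -0.123, 0.298, 0.042]
force: [-0.0, 0.4, -0.8]
finger_gap: 0.083
```

move_arm --deltas '[[[0.04,0,0.01,0]]]'

```text
t: 15.32
tcp_pos: [1.0407, -0.2779, 0.4173]
tool_rot: [0.942, -0.123, 0.31, 0.044]
force: [0.3, -0.9, -1.5]
finger_gap: 0.093
```

move_arm --deltas '[[[0.04,0,0.01,0]]]'

```text
t: 15.4
tcp_pos: [1.0489, -0.2801, 0.4208]
tool_rot: [0.937, -0.122, 0.324, 0.045]
force: [-0.4, -0.1, -1.1]
finger_gap: 0.092
```

move_arm --deltas '[[[0.04,0,0.01,0]]]'

```text
t: 15.48
tcp_pos: [1.0562, -0.282, 0.4246]
tool_rot: [0.933, -0.122, 0.337, 0.047]
force: [0.6, -0.6, -0.7]
finger_gap: 0.088
```

move_arm --deltas '[[[0.04,0,0.01,0]]]'

```text
t: 15.57
tcp_pos: [1.0631, -0.2838, 0.4295]
tool_rot: [0.928, -0.121, 0.349, 0.049]
force: [0.2, -0.8, -0.8]
finger_gap: 0.089
```

move_arm --deltas '[[[0.04,0,0.01,0]]]'

```text
t: 15.65
tcp_pos: [1.0694, -0.2855, 0.4352]
tool_rot: [0.923, -0.12, 0.362, 0.05]
force: [-0.4, 0.3, -0.2]
finger_gap: 0.09
```

move_arm --deltas '[[[0.04,0,0.01,0]]]'

```text
t: 15.73
tcp_pos: [1.0752, -0.2869, 0.4419]
tool_rot: [0.918, -0.12, 0.374, 0.052]
force: [-0.4, 0.1, -1.3]
finger_gap: 0.087
```

Run:
```python
from h import *
go([0.724,-0.194,0.38],-15); st=manip.sense(); print(st['q'].round(3),st['qd'].round(2)); print(R.from_quat(st['tool_rot']).as_matrix().round(3))
s=snap('side','side20')
cv2.imwrite('pics/v20.png',cv2.resize(s['img'][60:240,200:440],(800,600),interpolation=cv2.INTER_CUBIC)[:,:,::-1])
```

```text
t 15.73 tcp [ 1.0752 -0.2869  0.4419] yaw -14.65 tilt 44.39 F [-0.37  0.11 -1.31] gap 0.087
delta m [-0.3029  0.0006 -0.2099] turn 0.35
[-0.385  0.94   0.219  0.088  1.212 -0.123] [-0.   -0.01 -0.    0.04 -0.31 -0.01]
[[ 0.691 -0.258  0.675]
 [-0.181 -0.966 -0.185]
 [ 0.7    0.006 -0.715]]
```

View pics/v20.png

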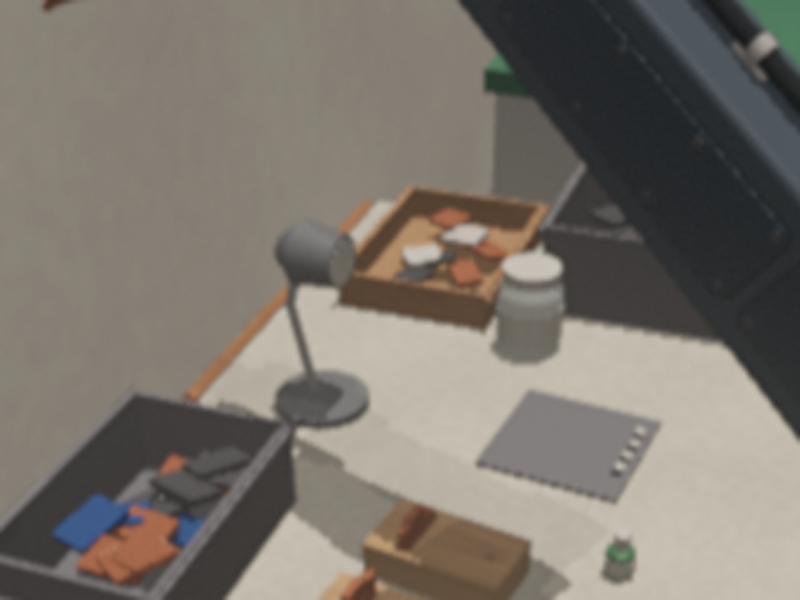

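Run:
```python
from h import *
go([0.60,-0.28,0.42])
```

```text
t 15.78 tcp [ 1.0756 -0.287   0.4433] yaw -14.64 tilt 44.56 F [-0.53  0.49 -0.93] gap 0.088
delta m [-0.3455  0.116  -0.3065] turn None
```

move_arm --deltas '[[[-0.0144,0.005,-0.0128,0],[-0.043,0.0145,-0.0383,0],[-0.072,0.024,-0.0638,0],[-0.1,0.0335,-0.0894,0],[-0.13,0.0435,-0.115,0],[-0.16,0.0535,-0.141,0],[-0.19,0.064,-0.168,0],[-0.22,0.074,-0.195,0],[-0.25,0.084,-0.222,0],[-0.28,0.094,-0.248,0],[-0.31,0.104,-0.275,0],[-0.335,0.112,-0.297,0],[-0.3455,0.116,-0.3065,0],[-0.3455,0.116,-0.3065,0],[-0.3455,0.116,-0.3065,0],[-0.3455,0.116,-0.3065,0]]]'

```text
t: 17.12
tcp_pos: [0.6008, -0.2806, 0.4213]
tool_rot: [0.917, -0.119, 0.376, 0.053]
force: [-0.6, -0.5, -0.6]
finger_gap: 0.089
```

Run:
```python
from h import *
go([0.528,-0.276,0.144]);st=manip.sense(); print(st['q'].round(3)); print(R.from_quat(st['tool_rot']).as_matrix().round(3))
s=snap('side','side21')
cv2.imwrite('pics/v21.png',cv2.resize(s['img'][60:240,240:480],(800,600),interpolation=cv2.INTER_CUBIC)[:,:,::-1])
```

```text
t 17.12 tcp [ 0.6008 -0.2806  0.4213] yaw -14.59 tilt 44.69 F [-0.6  -0.45 -0.61] gap 0.089
delta m [-0.2459  0.0124  0.1469] turn None
[-0.778  0.127  1.691  0.566  0.694 -0.842]
[[ 0.688 -0.259  0.678]
 [-0.179 -0.966 -0.187]
 [ 0.703  0.007 -0.711]]
```

View pics/v21.png

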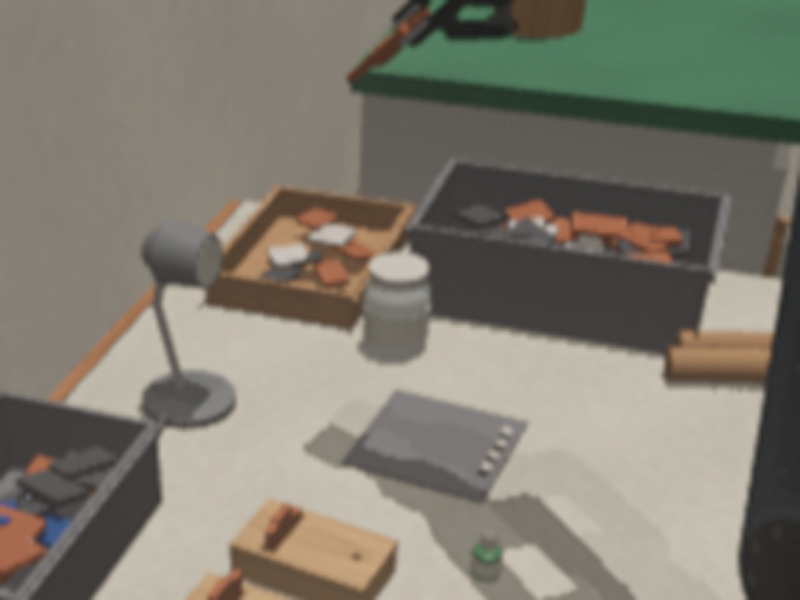

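Run:
```python
from h import *
go([0.54,-0.277,0.24])
```

```text
t 17.17 tcp [ 0.6011 -0.2804  0.4209] yaw -14.57 tilt 44.65 F [-0.24 -0.56 -0.97] gap 0.091
delta m [-0.1698  0.0113  0.0867] turn None
```

move_arm --deltas '[[[-0.015,0.001,0.0075,0],[-0.04,0.003,0.0205,0],[-0.07,0.0045,0.0355,0],[-0.1,0.0065,0.051,0],[-0.13,0.0085,0.066,0],[-0.155,0.01,0.079,0],[-0.17,0.0113,0.0867,0],[-0.17,0.0113,0.0867,0],[-0.17,0.0113,0.0867,0]]]'

```text
t: 17.92
tcp_pos: [0.5404, -0.2771, 0.2385]
tool_rot: [0.918, -0.12, 0.375, 0.051]
force: [-0.6, 0.1, -0.7]
finger_gap: 0.091
```

Run:
```python
from h import *
go([0.54,-0.277,0.17]);st=manip.sense(); print(st['q'].round(3)); print(R.from_quat(st['tool_rot']).as_matrix().round(3))
```

```text
t 17.92 tcp [ 0.5404 -0.2771  0.2385] yaw -14.74 tilt 44.52 F [-0.59  0.14 -0.68] gap 0.091
delta m [-0.0483 -0.0003  0.0486] turn None
[-0.885  0.321  2.063  1.388  0.426 -1.846]
[[ 0.69  -0.258  0.676]
 [-0.181 -0.966 -0.184]
 [ 0.701  0.004 -0.713]]
```

move_arm --deltas '[[[-0.007,0,0.007,0],[-0.014,0,0.014,0],[-0.021,0,0.021,0],[-0.028,0,0.028,0],[-0.035,0,0.035,0],[-0.042,0,0.042,0],[-0.049,0,0.049,0],[-0.054,0,0.054,0],[-0.054,0,0.054,0],[-0.054,0,0.054,0],[-0.054,0,0.054,0]]]'

```text
t: 18.83
tcp_pos: [0.5411, -0.2779, 0.1637]
tool_rot: [0.917, -0.119, 0.377, 0.052]
force: [0.3, 0.7, -0.1]
finger_gap: 0.089
```

Run:
```python
from h import *
go([0.54,-0.277,0.16]);st=manip.sense(); print(st['q'].round(3),abs(st['qd']).max()); print(R.from_quat(st['tool_rot']).as_matrix().round(3))
s=snap('side','side22');t=snap('top','top22')
cv2.imwrite('pics/v22.png',cv2.resize(s['img'][130:250,280:440],(800,600),interpolation=cv2.INTER_CUBIC)[:,:,::-1])
cv2.imwrite('pics/v22t.png',cv2.resize(t['img'][100:300,220:460],(720,600),interpolation=cv2.INTER_CUBIC)[:,:,::-1])
```

```text
t 18.83 tcp [ 0.5411 -0.2779  0.1637] yaw -14.6 tilt 44.68 F [ 0.35  0.71 -0.09] gap 0.089
delta m [-0.0035 -0.0006  0.0017] turn None
[-0.885  0.497  2.134  1.926  0.45  -2.439] 0.014514669650131701
[[ 0.688 -0.258  0.678]
 [-0.179 -0.966 -0.185]
 [ 0.703  0.006 -0.711]]
```

View pics/v22.png

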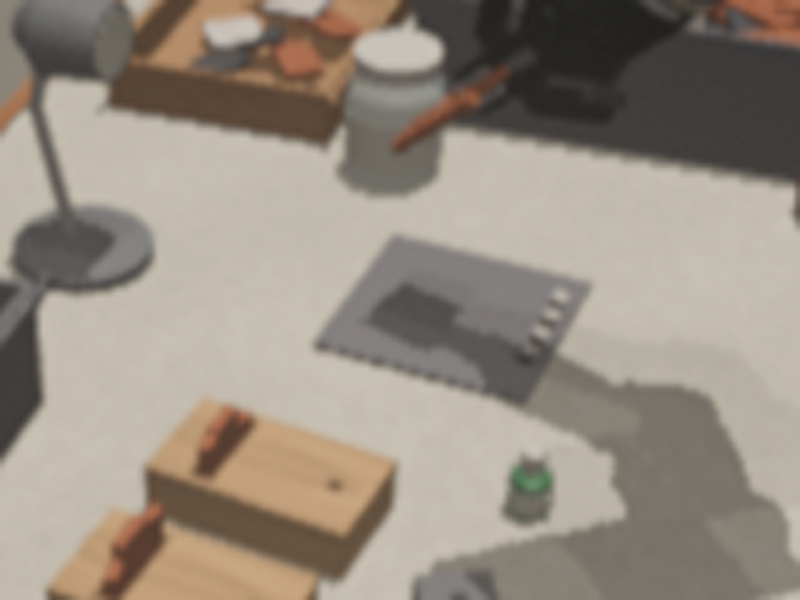

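View pics/v22t.png

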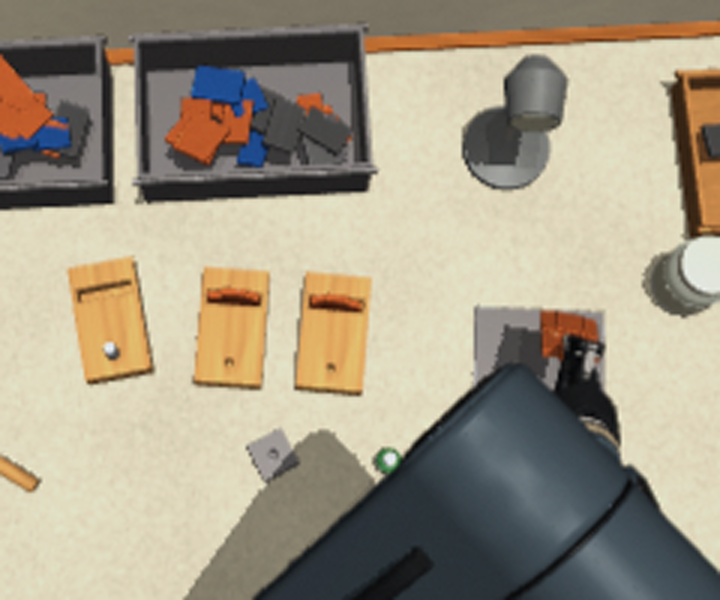

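Run:
```python
from h import *
T=load('top22');S=load('side22');st=manip.sense();M=R.from_quat(st['tool_rot']).as_matrix();p=st['tcp_pos']
c=p-.015*M[:,2]; print('centre',c)
for n,Q in(('c',c),('footmid',c+.0425*M[:,2]),('foot+',c+.0425*M[:,2]+.03*M[:,1]),('foot-',c+.0425*M[:,2]-.03*M[:,1]),('top',c-.0425*M[:,2])):
    print(n,Q.round(3),'side',((proj(S,Q)-[280,130]+.5)*5).round(0),'top',((proj(T,Q)-[220,100]+.5)*3).round(0))
f,e=tri(T,(220+572/3-.5,100+314/3-.5),S,(280+397/5-.5,130+146/5-.5)); print('foot tri',f,e)
# pin top
cv2.imwrite('pics/v23.png',cv2.resize(S['img'][140:180,350:400],(750,600),interpolation=cv2.INTER_CUBIC)[:,:,::-1])
```

```text
centre [ 0.53040911 -0.27489485  0.17410556]
c [ 0.53  -0.275  0.174] side [456. 106.] top [570. 338.]
footmid [ 0.559 -0.283  0.144] side [415. 132.] top [569. 317.]
foot+ [ 0.551 -0.312  0.144] side [437. 115.] top [595. 323.]
foot- [ 0.567 -0.254  0.144] side [393. 151.] top [542. 312.]
top [ 0.502 -0.267  0.204] side [498.  78.] top [572. 360.]
foot tri [ 0.57010951 -0.29122531  0.12525515] 0.007603225697453924
```

View pics/v23.png

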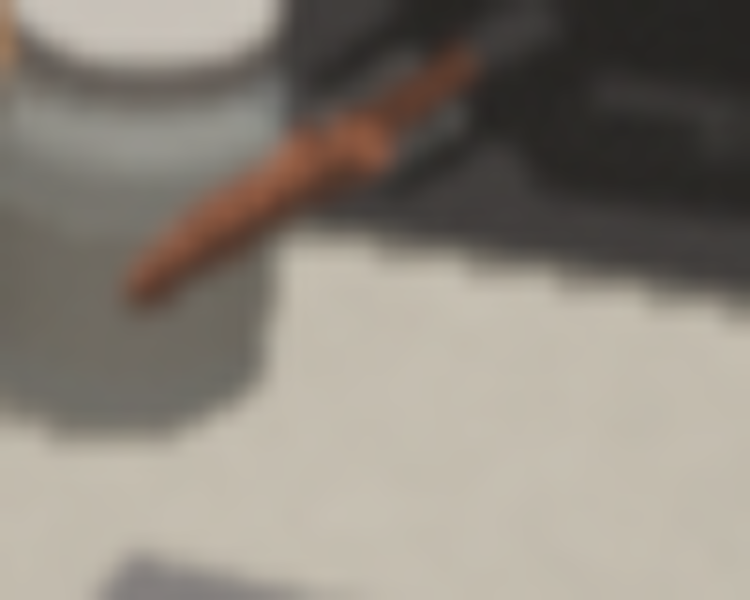

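move_arm --deltas '[[[0,0,0,0],[0,0,0,0],[0,0,0,0],[0,0,0,0],[0,0,0,0],[0,0,0,0]]]'

```text
t: 19.43
tcp_pos: [0.5405, -0.2777, 0.1634]
tool_rot: [0.917, -0.119, 0.376, 0.052]
force: [-0.3, -0.6, -0.5]
finger_gap: 0.09
```

Run:
```python
from h import *
S=snap('side','side24');T=load('top22')
go([.54,-.277,.16]);st=manip.sense();M=R.from_quat(st['tool_rot']).as_matrix();c=st['tcp_pos']-.015*M[:,2]
print(c,'x ang',np.degrees(np.arccos(M[2,0])),'lamp x',(np.array([.773,-.259,.192])-c)@M[:,0],'qd',abs(st['qd']).max(),'gap',st['finger_gap'])
k=8
def bl(s,x,y,w,h,name):
    g=cv2.resize(s['img'][y:y+h,x:x+w],None,fx=k,fy=k,interpolation=cv2.INTER_CUBIC);cv2.imwrite(name,g[:,:,::-1])
bl(T,240,200,40,40,'pics/p1.png'); bl(S,285,260,40,40,'pics/p2.png')
a=cv2.imread('pics/p1.png');b=cv2.imread('pics/p2.png');cv2.imwrite('pics/p.png',np.hstack([a,b]))
H=np.array([.563,.2378])
for z in(.042,.087): print(z,(proj(T,np.r_[H,z])-[240,200]+.5)*8,(proj(S,np.r_[H,z])-[285,260]+.5)*8+[320,0])
```

```text
t 19.48 tcp [ 0.5405 -0.2777  0.1634] yaw -14.64 tilt 44.64 F [-0.09 -1.   -0.53] gap 0.087
delta m [-0.0028 -0.0005  0.0019] turn None
[ 0.53033915 -0.27490005  0.17405287] x ang 45.36424881688444 lamp x 0.17682036380458066 qd 0.001542876086029957 gap 0.08654975365085094
0.042 [144.89074293 141.25984055] [496.14025293 187.05404471]
0.087 [131.16992461 123.68864411] [491.5439751   92.30379555]
```

View pics/p.png

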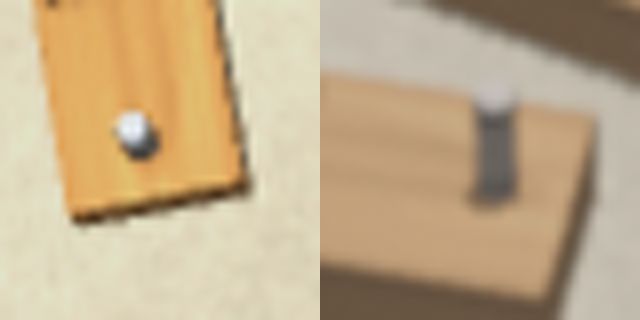

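```bash
python3 -c "
from station import manip
print(manip.sign_off())"
```

```text
the job is handed in; nothing more can be done
None
```

I pushed the pin fully home in the left stand, the one with the tallest sherd. I then drew that sherd out and handed the job in at about 19.5 s, with the gripper still holding it over the board.

**Last checks**
- **Sherd position:** its centre is at about (0.530, -0.275, 0.174) m, 13 mm from the board's centre as seen from above. That is slightly higher than 15 cm above the board but inside the 110–220 mm range. It comes from the arm's pose plus where I gripped the sherd. The foot edge in the top view and its near corner in the side view matched to within about 2 to 3 picture pixels.
- **Lean:** the outer face is 45° from straight up, and the top edge 45° from up. The lamp is about 0.18 m in front of the face.
- **Stillness:** the joints were at rest, and the gripper opening stayed steady on the sherd.
- **Pin:** it stands upright in the hole. Its top was within a pixel of where it should appear at 87 mm, which is fully home.
- **Bystanders:** the two other standing sherds, vial and jar looked undisturbed in the last pictures. The brush, pot and flat sherd were largely out of the frames I checked at the end.

**What disagreed or went wrong**
- **Fingertips:** in the pictures and by touch they sat about 27 mm behind the reported TCP instead of 8 mm ahead of it. My first grasp of the pin closed on top of it with about 15 N and had to be redone lower down.
- **Triangulated foot point:** my one direct triangulation of the sherd's foot missed by 7.6 mm because I matched different points in the two views. I did not use it.
- **Tilting:** the moves cannot tilt the tool directly. I leaned it by asking repeatedly for poses just out of reach, which held joint 3 at about 0.218 rad against its stated limit of 0.22. If the range check has no tolerance, that could count against the run.

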